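Load and balance the bead-mill jar

ROBOT

A 6-joint arm with a two-finger parallel gripper is mounted at the origin on the work surface. World frame = base frame: x ahead of the robot, y to its left, z up, the work surface at z = 0. Lengths are in m, angles in rad, forces in N, time in s.
With the tool pointing down it reaches from about 0.375 to 0.9 m from the base axis. Payload 3.1 kg.
Tool frame: the origin (TCP) lies midway between the tips of the shut fingers; the grasp point (between the pads) lies 19 mm behind it; z points along the fingers, y is the line along which they close (so a half turn about z gives the same grasp; the last joint's range is limited). The gripper opens to 85 mm and grips with 20 to 120 N. Pads are 22 mm wide; open, the fingers measure 114 mm over their backs; the gripper's body (76 mm by 85 mm) begins 54 mm behind the grasp point. The pads swing forward as they close: fully open they stand 13 mm farther back than shut.
Start: joints at [1.01, 0.527, 1.433, -0, 1.181, -0.178], TCP at [0.233, 0.58, 0.196] pointing down, gripper open.
Joint ranges: [-3.08, 3.08], [-0.75, 2.2], [0.22, 2.44], [-1.43, 4.57], [0, 2.65], [-2.85, 2.85]. Speed limits (rad/s): [2.79, 2.79, 3.14, 3.14, 3.14, 3.14].

INTERFACE

Orientations are given as a unit quaternion [x, y, z, w].
In Python, from station import manip gives the robot as it stands.
- The arm moves only by the tool drive_tool, never from a script. Its argument "motion" is a list that holds one entry, the list of rows, each a list of 5 numbers: the finger opening in mm, from 0 to 85.4, then the shift along the tool's x, y, z in units of 30 mm (1.0 is 30 mm), then the turn about the tool's z in units of 8 degrees (1.0 is 8 degrees). In form: [[[fingers, x, y, z, yaw], ...]]. A call has 1 to 10 rows; each row is the pose to reach, as a shift and turn from the pose commanded when the call began, along the tool's axes at that moment; what a row does not reach only later rows make up. A row lasts 1/10 s, in which the tool goes at most 50 mm and 8.59 degrees, less where a joint would pass 70% of its speed; a pose out of reach is approached as far as the arm can. A call with a gripper value outside its range is refused whole. The fingers move at their own pace and stop on an object; "squeeze" is the grip in N (left out, the last holds). Time passes only in rows, so rows that repeat a pose let the fingers close. It gives the time, the measured TCP pose, the force, the opening and the grip force at its end, in the units of the state.
- manip.sense(): the state, without advancing time (a new reading comes with each control period).
- manip.snapshot(name): name is "side" or "top" or "wrist"; returns the picture (480x640x3 uint8, red, green, blue); there is no depth.
- manip.camera_model(name): a dict with "fov_y" (degrees; the focal length in pixels is half the picture's height over the tangent of half this angle, whatever the lens; pixels are square), "cx", "cy" (the principal point, pixels), "k1" (the pictures are not rectified: a ray, as slopes to the right and down, at radius r is drawn at 1 + k1 r^2 times it, then the intrinsics apply), "origin" and "orientation" of the camera in the world. Camera axes: x right, y up, looking along -z (the intrinsics and any distortion apply to the point x, -y, -z); pixel columns grow to the right and rows downward; lengths in m; the calibration is good to about 2 mm. A picture is of the moment at which its call begins: read the wrist's pose just before it. camera_model takes no time and is no camera call; for the wrist camera it gives the pose at the moment of the call.
- manip.sign_off(): hands the job in; it is judged then, once.
The state is a dict: "t": time; "q": joint angles; "qd": joint speeds; "tau": joint torques, N m; "tcp_pos": TCP position; "tool_rot": TCP orientation; "force": force on the tool from outside, world axes, zero at the start; "ft_torque": the same for the moment, N m; "finger_gap": opening from 0.0 (shut) to 1.0 (fully open); "gripper_force": force on a finger pad.
Only numpy, scipy, OpenCV 4.12 (cv2) and the standard library are available. Lean on these libraries where they do the work, as an engineer would, in place of code of your own. Each camera call takes 0.05 s, during which the arm holds its last target. There are 200 camera calls.

TASK

Get the bead mill's parts ready, in this order: first stand the brass counterweight in the yellow cradle, then stand the white jar in the green cradle, seat the orange funnel on the jar, drop the steel ball through the funnel into the jar, and last close the funnel with the blue stopper. Everything must end up upright, fully seated and let go, and the amber bottle must be left standing where it is.

Things in the scene. Friction and masses are not known exactly. Their poses are not given: they have to be found in the camera images.
- yellow_cradle: Fixed yellow square block, 76 x 76 x 24 mm, with a round blind recess from above, 56 mm across and 16 mm deep (its floor is 8 mm above the table). Takes the counterweight. Origin: centre of its underside, on the table; z up along the recess axis.
- green_cradle: Fixed green square block, the same size and recess as the yellow one (56 mm across, 16 mm deep, floor 8 mm above the table). Takes the jar. Origin: centre of its underside; z up.
- counterweight: Loose solid brass disc, 50 mm across and 30 mm high, with a round grip knob on top, 20 mm across, from 30 to 55 mm height; about 0.5 kg. Stands upright. Origin: centre of its underside; z up.
- jar: Loose open white grinding jar, 50 mm outside diameter, 55 mm high, bore 40 mm across (5 mm wall, 6 mm floor); about 0.11 kg. Stands upright. Origin: centre of its underside; z up.
- funnel: Loose orange funnel, 45 mm high, 40 g, standing on its spout: 32 mm across, 0 to 14 mm height. Above it a straight round collar to grip, 50 mm across, 14 to 45 mm height; open mouth 38 mm across, narrowing to a 26 mm throat. The spout enters the jar; the collar's lower edge (14 mm height) rests on the jar's rim. Origin: centre of the spout's lower end; z up.
- ball_center (a point): Centre of the loose steel ball, 20 mm in diameter, 33 g. At the start it lies in the dimple of the black rest, its centre 20 mm above the table.
- ball_rest: Fixed black square plate, 50 x 50 x 12 mm, with a 12 mm hole in its middle, in which the ball sits (8 mm from the plate's top to the ball's centre). Origin: centre of its underside; z up.
- stopper: Loose blue stopper: plug 32 mm across from 0 to 8 mm height (it stands on it), flange 50 mm across from 8 to 14 mm, round grip knob 20 mm across from 14 to 38 mm. The plug goes into the funnel's mouth and the flange rests on the funnel's top rim. Origin: centre of its underside; z up. About 35 g.
- amber_bottle: Loose standing amber glass bottle with a black cap, 48 mm across, 105 mm high; not part of the job, to be left alone. Origin: centre of its underside; z up.
Things that resemble listed ones, but are neither listed nor needed, are in the scene too. What is meant by the counterweight is not pink, purple or turquoise, and is the smaller of those in its own colour.

How it is judged:
By the outcome, as a careful person would: the job done as asked, in the order asked, and still so for the second after the job is handed in, with the robot touching nothing.
It also fails if it takes over 125 s, if anything falls off the work surface, if the arm or the gripper's body presses on something with over 40 N, if the wrist force passes 120 N, or if a joint passes its speed limit or range.

## Working session

There is one attempt and no reset: what is moved stays moved. The work goes in short steps, Python scripts to look and compute and a tool call to move; the robot and the scene stay as the last step left them, time stands still between calls to the robot, and variables do not carry over. Pictures are saved under pics/ and viewed, at most 14 in all, crops included, and the job is handed in when it is done.

Besides the shell and the picture viewer there is one more tool, called as name(argument=value, ...), one argument or row to a line, values as JSON. drive_tool: Moves the arm, as the interface text tells. Its arguments: {"type":"object","properties":{"motion":{"type":"array","items":{"type":"array","items":{"type":"array","items":{"type":"number"}}}},"squeeze":{"type":"number"}},"required":["motion"]}

```bash
mkdir -p pics; ls; cat > h.py <<'E'
import numpy as np, cv2
from station import manip
from scipy.spatial.transform import Rotation as R
E
python3 - <<'E'
from h import *
for n in ("top","side"):
    cv2.imwrite(f"pics/{n}0.png",manip.snapshot(n)[:,:,::-1]); print(manip.camera_model(n))
s=manip.sense();print({k:np.round(v,4) for k,v in s.items()}); print(manip.camera_model("wrist"))
E
```

```text
pics
{'fov_y': 46.38546391588315, 'cx': 328.88047557505405, 'cy': 236.1405573647228, 'k1': -0.1762600973296908, 'origin': array([0.31641757, 0.04834053, 0.97168735]), 'orientation': array([ 0.04947783, -0.05539445, -0.7004106 ,  0.70986505])}
{'fov_y': 51.733667367881, 'cx': 322.272689684484, 'cy': 243.52589510167738, 'k1': -0.06010541824272744, 'origin': array([0.4395577 , 0.58169684, 0.6889426 ]), 'orientation': array([-0.00927769,  0.34633979,  0.93776364, -0.02370704])}
{'t': np.float64(0.1), 'q': array([ 1.0105,  0.5284,  1.4338,  0.    ,  1.1814, -0.1785]), 'qd': array([-0.0014, -0.0009, -0.0021, -0.0009,  0.0008, -0.0004]), 'tau': array([ 1.00000e-04, -4.43307e+01, -1.78586e+01, -2.00000e-04,
        3.90000e-03, -0.00000e+00]), 'tcp_pos': array([0.2324, 0.5794, 0.1955]), 'tool_rot': array([ 1.897e-01,  9.818e-01, -9.000e-04, -4.000e-04]), 'force': array([ 0.089 , -0.2393, -0.0646]), 'ft_torque': array([-0.0202,  0.0153,  0.0076]), 'gripper_force': np.float64(0.0), 'finger_gap': np.float64(1.0009)}
{'fov_y': 67.15214801368303, 'cx': 318.3775873420242, 'cy': 238.31922707058257, 'k1': -0.02170647153777166, 'origin': array([0.16680857, 0.60482823, 0.37240762]), 'orientation': array([-0.11879597, -0.07932788,  0.55411554,  0.82009181])}
```

View pics/top0.png

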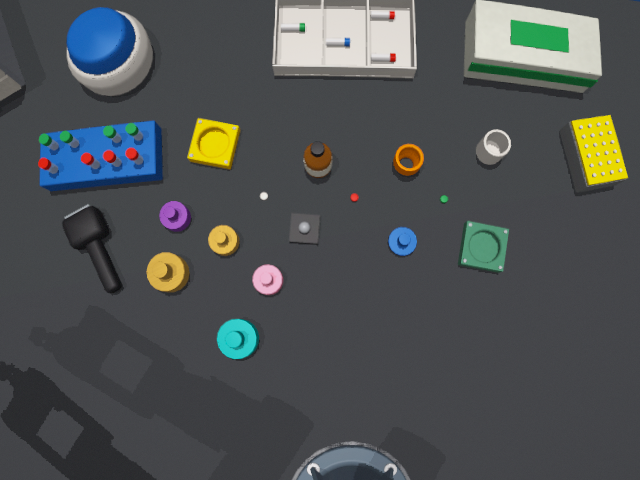

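View pics/side0.png

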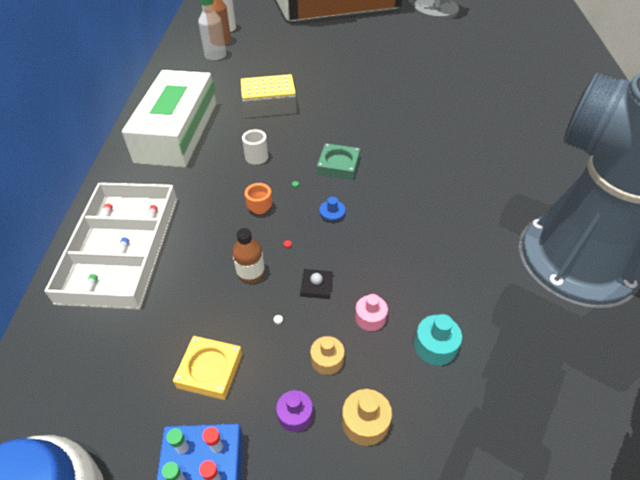

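The top view shows these counterweight lookalikes: purple (174,215), small brass (223,240), large brass (167,272), pink (267,280) and turquoise (237,339). I choose the small brass one at top (223,240), side (327,355). The other parts in the top view:

| Part | Pixel (top) |
|---|---|
| Yellow cradle | (214,143) |
| Green cradle | (485,246) |
| Jar | (493,148) |
| Funnel | (408,160) |
| Ball | (304,228) |
| Stopper | (403,241) |
| Bottle | (318,159) |

Next I fit silhouettes of the parts in both views.

```bash
cat >> h.py <<'E'
from scipy.optimize import least_squares
def project(P,m):
    p=R.from_quat(m["orientation"]).inv().apply(np.atleast_2d(P)-m["origin"])
    u=np.c_[p[:,0]/-p[:,2],p[:,1]/p[:,2]]
    u*=1+m["k1"]*(u**2).sum(1,keepdims=True)
    return u*240/np.tan(np.radians(m["fov_y"]/2))+[m["cx"],m["cy"]]
def cyl(r,a,b): return (r,a,b)
SH={"weight":[(25,0,30),(10,30,55)],"jar":[(25,0,55)],"funnel":[(16,0,14),(25,14,45)],"stopper":[(16,0,8),(25,8,14),(10,14,38)],
"ball":None,"cradle":None,"bottle":[(24,0,75)]}
t=np.linspace(0,2*np.pi,48,endpoint=False)
def parts(kind,yaw=0):
    if kind=="ball":
        g=R.random(600,random_state=1).apply([0,0,.01]); return [g]
    if kind=="cradle":
        c=np.array([[a,b,z] for a in(-.038,.038) for b in(-.038,.038) for z in(0,.024)]); return [R.from_euler("z",yaw).apply(c)]
    return [np.vstack([np.c_[r*np.cos(t),r*np.sin(t),0*t+z] for z in(a,b)])/1000 for r,a,b in SH[kind]]
def sil_centroid(kind,pos,m,yaw=0):
    img=np.zeros((480*4,640*4),np.uint8)
    for p in parts(kind,yaw):
        h=cv2.convexHull((project(p+pos,m)).astype(np.float32))
        cv2.fillPoly(img,[np.round((h+.5)*4*16-8).astype(np.int32)],255,shift=4)
    M=cv2.moments(img,True); return np.array([M["m10"]/M["m00"]/4-.375,M["m01"]/M["m00"]/4-.375]),M["m00"]/16
def mask_centroid(img,px,hue=None,sat=90,val=60,win=45,white=None):
    x,y=px; x0,y0=max(0,x-win),max(0,y-win); w=img[y0:y+win,x0:x+win]; hsv=cv2.cvtColor(w,cv2.COLOR_RGB2HSV).astype(int)
    if white: k=(hsv[...,2]>white)&(hsv[...,1]<70)
    else: k=(abs((hsv[...,0]-hue+90)%180-90)<9)&(hsv[...,1]>sat)&(hsv[...,2]>val)
    n,l,st,c=cv2.connectedComponentsWithStats(k.astype(np.uint8),connectivity=4)
    d=[st[i,4]/(1+np.hypot(*(c[i]-[x-x0,y-y0]))) for i in range(1,n)]; i=1+int(np.argmax(d))
    o=(l==i).astype(np.uint8); cs,_=cv2.findContours(o,cv2.RETR_EXTERNAL,cv2.CHAIN_APPROX_NONE)
    f=np.zeros_like(o); cv2.drawContours(f,cs,-1,1,-1); M=cv2.moments(f,True)
    return np.array([M["m10"]/M["m00"]+x0,M["m01"]/M["m00"]+y0]),M["m00"]
def fit(kind,obs,p0,fixz=None,yaw=0):
    """obs: list of (model,centroid)"""
    def f(v):
        p=np.r_[v[:2],v[2] if fixz is None else fixz]
        return np.hstack([sil_centroid(kind,p,m,yaw)[0]-c for m,c in obs])
    r=least_squares(f,p0 if fixz is None else p0[:2],diff_step=1e-3,x_scale=.1)
    return r.x,np.round(r.fun,1)
def plan(pos,yawdeg=0):
    s=manip.sense(); d=R.from_quat(s["tool_rot"]).inv().apply(np.array(pos)-s["tcp_pos"])/.03
    return np.round(d,2)
E
cat > m0.py <<'E'
from h import *
T=cv2.imread("pics/top0.png")[:,:,::-1].copy();S=cv2.imread("pics/side0.png")[:,:,::-1].copy()
mt,ms=manip.camera_model("top"),manip.camera_model("side")
O={"weight":("weight",(223,240),(327,355),{}),"jar":("jar",(493,148),(255,147),dict(white=75)),"funnel":("funnel",(408,160),(258,198),{}),
"stopper":("stopper",(403,241),(332,209),{}),"ball":("ball",(304,228),(316,279),dict(white=95,win=14)),
"ycr":("cradle",(214,131),(190,370),{}),"gcr":("cradle",(485,230),(326,160),dict(sat=60,val=40)),"bottle":("bottle",(318,159),(246,270),dict(hue=8))}
for n,(k,a,b,kw) in O.items():
    kw=dict(kw)
    if "white" not in kw and "hue" not in kw: kw["hue"]=int(cv2.cvtColor(T[a[1]:a[1]+1,a[0]:a[0]+1],cv2.COLOR_RGB2HSV)[0,0,0])
    ct,at=mask_centroid(T,a,**kw); cs,as_=mask_centroid(S,b,**kw)
    yaw=0
    if k=="cradle": yaw=-.14
    r,e=fit(k,[(mt,ct),(ms,cs)],[.5,.1,.0],yaw=yaw)
    r2,e2=fit(k,[(mt,ct),(ms,cs)],[.5,.1,.0],fixz=.01 if k=="ball" else 0,yaw=yaw)
    p=r
    print(n,kw,"3d",np.round(r*1000,1),e,"fixed",np.round(r2*1000,1),e2,"area",at,round(sil_centroid(k,p,mt,yaw)[1]),as_,round(sil_centroid(k,p,ms,yaw)[1]))
E
python3 m0.py
```

```text
Traceback (most recent call last):
  File "m0.py", line 13, in <module>
    r,e=fit(k,[(mt,ct),(ms,cs)],[.5,.1,.0],yaw=yaw)
        ~~~^^^^^^^^^^^^^^^^^^^^^^^^^^^^^^^^^^^^^^^^
  File "h.py", line 40, in fit
    r=least_squares(f,p0 if fixz is None else p0[:2],diff_step=1e-3,x_scale=.1)
  File "h.py", line 39, in f
    return np.hstack([sil_centroid(kind,p,m,yaw)[0]-c for m,c in obs])
                      ~~~~~~~~~~~~^^^^^^^^^^^^^^
  File "h.py", line 25, in sil_centroid
    M=cv2.moments(img,True); return np.array([M["m10"]/M["m00"]/4-.375,M["m01"]/M["m00"]/4-.375]),M["m00"]/16
                                              ~~~~~~~~^~~~~~~~~
ZeroDivisionError: float division by zero
```

```bash
python3 - <<'E'
s=open("h.py").read()
a=s.index("    def f(v):"); b=s.index("def plan")
s=s[:a]+'''    z=lambda v: np.r_[v[:2],v[2] if fixz is None else fixz]
    q=least_squares(lambda v:np.hstack([project(v+[0,0,.02],m)[0]-c for m,c in obs]),p0).x
    g=lambda w:np.hstack([sil_centroid(kind,z(w-1),m,yaw)[0]-c for m,c in obs])
    r=least_squares(g,1+(q if fixz is None else q[:2]),diff_step=2e-3)
    return r.x-1,np.round(r.fun,1)
'''+s[b:]
open("h.py","w").write(s)
E
python3 m0.py
```

```text
weight {'hue': 22} 3d [451.  224.3  -3.2] [ 0.1 -0.2  0.2  0.1] fixed [450.8 225. ] [-0.6 -0.4  0.4 -0.5] area 759.0 757 1088.0 1098
jar {'white': 75} 3d [ 6.251e+02 -2.494e+02 -2.000e-01] [ 0.  -0.8  0.8  0.2] fixed [ 625.  -249.2] [-0.  -0.8  0.8  0.2] area 960.0 935 7883.0 773Traceback (most recent call last):
  File "m0.py", line 10, in <module>
    ct,at=mask_centroid(T,a,**kw); cs,as_=mask_centroid(S,b,**kw)
          ~~~~~~~~~~~~~^^^^^^^^^^
  File "h.py", line 31, in mask_centroid
    d=[st[i,4]/(1+np.hypot(*(c[i]-[x-x0,y-y0]))) for i in range(1,n)]; i=1+int(np.argmax(d))
                                                                               ~~~~~~~~~^^^
    return _wrapfunc(a, 'argmax', axis=axis, out=out, **kwds)
    return _wrapit(obj, method, *args, **kwds)
    result = getattr(arr, method)(*args, **kwds)
ValueError: attempt to get argmax of an empty sequence
```

```bash
sed -i 's/dict(white=75)/dict(white=75,win=27)/; s/(258,198),{}/(258,198),dict(hue=10)/; s/(318,159),(246,270),dict(hue=8)/(318,156),(246,250),dict(hue=8)/' m0.py; sed -i 's/    d=\[st/    if n<2: return np.array([np.nan]*2),0\n    d=[st/' h.py
sed -i 's/    yaw=0$/    if not at or not as_: print(n,kw,"none",at,as_); continue\n    yaw=0/' m0.py
python3 m0.py
```

```text
weight {'hue': 22} 3d [451.  224.3  -3.2] [ 0.1 -0.2  0.2  0.1] fixed [450.8 225. ] [-0.6 -0.4  0.4 -0.5] area 759.0 757 1088.0 1098
jar {'white': 75, 'win': 27} 3d [ 625.9 -250.5   -4. ] [ 0.  -0.5  0.6  0.1] fixed [ 624.8 -248.3] [-0.4 -0.7  0.8 -0.7] area 960.0 930 2916.0 767
funnel {'hue': 10} 3d [597.3 -96.   -4.1] [-0.  -0.4  0.5  0.1] fixed [596.4 -94.3] [-0.6 -0.5  0.6 -0.8] area 789.0 774 741.0 707
stopper {'hue': 106} 3d [454.7 -86.9  -3.6] [ 0.  -0.3  0.4  0.1] fixed [454.5 -85.4] [-0.5 -0.5  0.5 -0.7] area 675.0 661 497.0 476
ball {'white': 95, 'win': 14} 3d [475.9  85.   17.3] [ 0.  -0.2  0.2  0. ] fixed [476.7  82.9] [ 1.4  0.1 -0.1  1.6] area 117.0 109 123.0 114
ycr {'hue': 24} 3d [629.4 251.4  -5.4] [ 0.1 -1.   1.1 -0.1] fixed [628.2 252.9] [-1.3 -1.3  1.  -0.8] area 2065.0 1973 2955.0 2922
gcr {'sat': 60, 'val': 40, 'hue': 76} 3d [ 446.8 -231.    -3.7] [ 0.1 -0.4  0.5  0.1] fixed [ 446.3 -229. ] [-0.5 -0.4  0.7 -0.7] area 2077.0 2053 1196.0 1218
bottle {'hue': 8} 3d [590.1  62.4  11. ] [ 0.1 -1.8  1.8  0.4] fixed [592.8  59. ] [ 2.1 -1.5  1.3  3. ] area 479.0 964 573.0 1344
```

Both views agree with the nominal heights, apart from a calibration bias of about -3 mm. The part positions from the fits, in mm:

| Part | x | y |
|---|---|---|
| Counterweight | 451 | 225 |
| Yellow cradle | 629 | 252 |
| Jar | 625 | -249 |
| Green cradle | 446 | -230 |
| Funnel | 597 | -95 |
| Stopper | 455 | -86 |
| Ball | 476 | 85 |

Now I hover over the counterweight and check it with the wrist camera.

```bash
python3 -c "
from h import *
print(plan([.451,.225,.15]))"
```

```text
[-11.16  -8.25   1.53]
```

drive_tool(
  motion=[
    [[60,-11.16,-8.25,1.5,0],[60,-11.16,-8.25,1.5,0],[60,-11.16,-8.25,1.5,0],[60,-11.16,-8.25,1.5,0],[60,-11.16,-8.25,1.5,0],[60,-11.16,-8.25,1.5,0],[60,-11.16,-8.25,1.5,0],[60,-11.16,-8.25,1.5,0],[60,-11.16,-8.25,1.5,0],[60,-11.16,-8.25,1.5,0]],
  ],
  squeeze=60,
)

```text
t: 1.1
tcp_pos: [0.4528, 0.2231, 0.1508]
tool_rot: [0.192, 0.981, -0.0, -0.0]
force: [-0.0, 0.1, -0.8]
finger_gap: 0.705
gripper_force: 0.0
```

drive_tool(
  motion=[
    [[60,0,0,0,0],[60,0,0,0,0]],
  ],
)

```text
t: 1.3
tcp_pos: [0.4504, 0.2264, 0.1513]
tool_rot: [0.189, 0.982, 0.0, -0.0]
force: [0.4, 0.8, 0.5]
finger_gap: 0.702
gripper_force: 0.0
```

```bash
cat >> h.py <<'E'
def shot(name,view="wrist"):
    m=manip.camera_model(view); im=manip.snapshot(view); cv2.imwrite(f"pics/{name}.png",im[:,:,::-1])
    return m,im
E
python3 -c "
from h import *
m,im=shot('w1'); print(m,manip.sense()['tcp_pos'],manip.sense()['t'],manip.sense()['tool_rot'])
print(project([.451,.2245,.0],m))
"
```

```text
{'fov_y': 67.15214801368303, 'cx': 318.3775873420242, 'cy': 238.31922707058257, 'k1': -0.02170647153777166, 'origin': array([0.3846493 , 0.2514628 , 0.32826636]), 'orientation': array([-0.11806363, -0.08002223,  0.55452453,  0.81985363])} [0.45037501 0.2266217  0.15144455] 1.35 [ 1.88821404e-01  9.82011416e-01  3.20637155e-05 -2.36116106e-04]
[[317.92432492 212.45466635]]
```

View pics/w1.png

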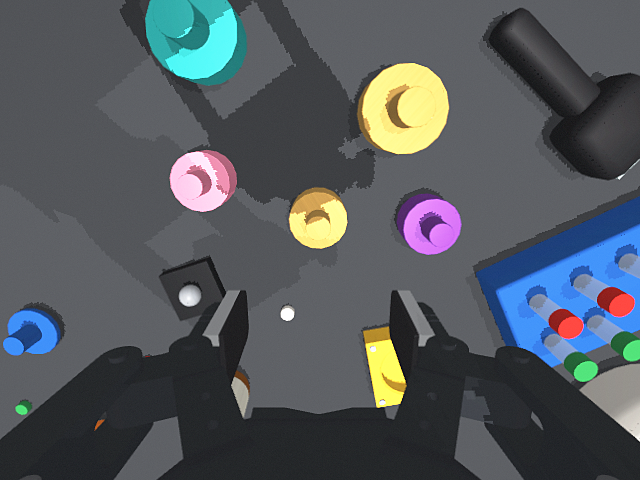

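The wrist view shows the small brass disc at (318,218), and it is clearly smaller than the large brass at (405,108). Purple is at (430,223), pink at (203,181) and turquoise at (196,38), so the choice is confirmed. Next I refine its position from this image.

```bash
cat >> h.py <<'E'
def wfit(kind,guess,hue=None,yaw=0,win=70,name=None,im=None,m=None,z=0,**kw):
    if im is None: m,im=shot(name)
    px=np.round(sil_centroid(kind,np.array(guess),m,yaw)[0]).astype(int)
    c,a=mask_centroid(im,px,hue=hue,win=win,**kw)
    r,e=fit(kind,[(m,c)],guess,fixz=z,yaw=yaw) if a else (None,None)
    return r,e,a,sil_centroid(kind,np.array(guess),m,yaw)[1]
E
python3 -c "
from h import *
m=manip.camera_model('wrist'); im=cv2.imread('pics/w1.png')[:,:,::-1].copy()
print(wfit('weight',[.451,.2245,0],22,im=im,m=m))
print(wfit('ball',[.476,.085,.02],im=im,m=m,z=.02,white=95,win=18))
print(plan([.451,.2245,.034]))
"
```

```text
(array([0.45158634, 0.22434748]), array([0., 0.]), 2822.0, 2910.6875)
(array([0.47587934, 0.08540732]), array([-0.,  0.]), 382.0, 387.375)
[-0.05 -0.06  3.91]
```

drive_tool(
  motion=[
    [[60,-0.05,-0.06,2,0],[60,-0.05,-0.06,2,0],[60,-0.05,-0.06,3,0],[60,-0.05,-0.06,3,0],[60,-0.05,-0.06,3.5,0],[60,-0.05,-0.06,3.5,0],[60,-0.05,-0.06,3.5,0],[60,-0.05,-0.06,3.5,0]],
  ],
)

```text
t: 2.15
tcp_pos: [0.4527, 0.2237, 0.0477]
tool_rot: [0.189, 0.982, 0.0, 0.001]
force: [-1.0, -0.7, 0.7]
finger_gap: 0.702
gripper_force: 0.0
```

```bash
python3 -c "
from h import *
s=manip.sense();print(s['tcp_pos'],s['qd']);print(plan([.4513,.2245,.035]))
m,im=shot('w2');print(manip.sense()['tcp_pos'])
"
```

```text
[0.45267159 0.22374301 0.04773238] [-0.00445337  0.00080177  0.00049452 -0.00063359 -0.00597384 -0.00104662]
[0.05 0.01 0.42]
[0.45269338 0.22367584 0.04765146]
```

View pics/w2.png

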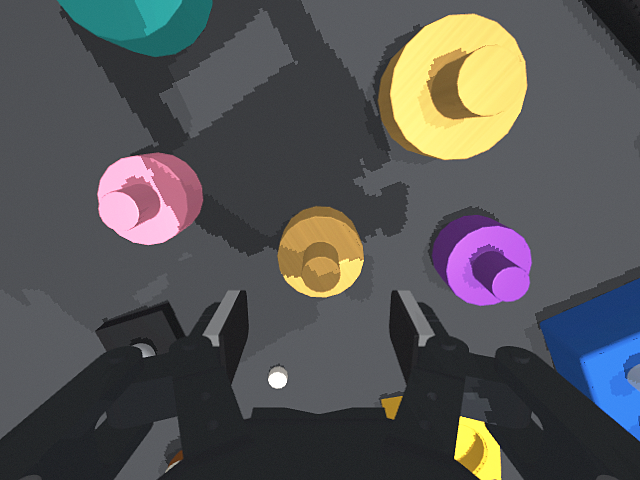

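The wrist view shows the brass knob top at (320,265) between the finger tips at (240,300) and (395,300). I check where the TCP projects compared with the knob.

```bash
python3 -c "
from h import *
m=manip.camera_model('wrist'); im=cv2.imread('pics/w2.png')[:,:,::-1].copy()
s=manip.sense(); r=R.from_quat(s['tool_rot'])
for p in ([0,0,0],[0,0,-.019],[0,.03,-.005],[0,-.03,-.005],[.011,.03,-.005],[-.011,.03,-.005]): print(p,project(s['tcp_pos']+r.apply(p),m))
print(s['tcp_pos'],wfit('weight',[.451,.2245,0],22,im=im,m=m), project([.4513,.2245,.055],m))
"
```

```text
[0, 0, 0] [[320.65897852 271.72545726]]
[0, 0, -0.019] [[320.91654721 286.61549931]]
[0, 0.03, -0.005] [[379.3744892  275.28497192]]
[0, -0.03, -0.005] [[262.05851661 275.39250152]]
[0.011, 0.03, -0.005] [[380.41252461 254.94075558]]
[-0.011, 0.03, -0.005] [[378.36328884 294.94123426]]
[0.45269338 0.22367584 0.04765146] (array([0.45142266, 0.22409912]), array([0., 0.]), 6180.0, 6418.625) [[321.26197982 274.20793808]]
```

```bash
python3 -c "
from h import *
m=manip.camera_model('wrist')
s=manip.sense(); r=R.from_quat(s['tool_rot'])
def f(v):
    x,y,z,L=v; P=[[x,y,z],[x,-y,z],[x,y,z-L],[x,-y,z-L]]
    return (project(s['tcp_pos']+r.apply(P),m)-[[392,291],[247,291],[425,345],[212,345]]).ravel()
o=least_squares(f,[.011,.03,-.01,.03]); print(o.x,o.fun.round(1))
for y in (.03,.035):
  o=least_squares(lambda v:f([v[0],y,v[1],v[2]]),[.011,-.01,.03]); print(y,o.x,o.fun.round(1))
"
```

```text
[-0.34572773  0.21009729  0.73786832  0.27709798] [ 3.  -1.9 -4.4 -1.7 -2.2  1.2  3.3  1.4]
0.03 [ 0.01095067 -0.04606765  0.03960658] [ 5.6 -1.9 -1.7 -1.7  1.2  1.2  7.   1.4]
0.035 [ 0.00105961 -0.02432806  0.04619281] [ 5.1 -1.9 -2.2 -1.7  0.6  1.2  6.3  1.4]
```

```bash
python3 -c "
from h import *
s=manip.sense(); r=R.from_quat(s['tool_rot'])
m,im=shot('s2','side'); mw=manip.camera_model('wrist')
P=[[0,0,0],[0,.03,-.008],[0,-.03,-.008],[0,.03,-.046],[0,-.03,-.046],[.038,.04,-.073],[.042,-.038,-.073]]
print(project(s['tcp_pos']+r.apply(P),m).round(),project(s['tcp_pos']+r.apply(P),mw).round())
c=im[200:440,200:460].copy(); c=cv2.resize(c,None,fx=2.3,fy=2.3)
cv2.imwrite('pics/s2c.png',c[:,:,::-1])
"
```

```text
[[326. 343.]
 [317. 357.]
 [335. 324.]
 [317. 344.]
 [335. 310.]
 [341. 351.]
 [366. 305.]] [[321. 272.]
 [381. 278.]
 [261. 278.]
 [396. 314.]
 [247. 314.]
 [455. 244.]
 [195. 232.]]
```

View pics/s2c.png

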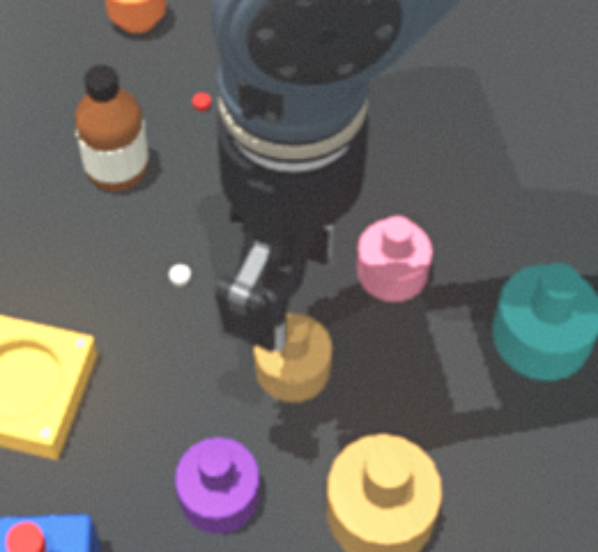

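Predicted and visible fingertip heights don't quite agree, so I test by closing gently here, with the TCP about 7 mm below the knob top.

drive_tool(
  motion=[
    [[15,0.04,0.01,0,0],[15,0.04,0.01,0,0],[15,0.04,0.01,0,0],[15,0.04,0.01,0,0],[15,0.04,0.01,0,0],[15,0.04,0.01,0,0]],
  ],
  squeeze=20,
)

```text
t: 2.85
tcp_pos: [0.451, 0.2241, 0.0464]
tool_rot: [0.19, 0.982, -0.0, -0.0]
force: [-0.4, 0.2, -0.2]
finger_gap: 0.175
gripper_force: 0.0
```

```bash
python3 -c "
from h import *
s=manip.sense();print(s['finger_gap'],s['gripper_force'],s['tcp_pos'],s['t'],s['force'])
m,im=shot('w3')
"
```

```text
0.17479562015708514 0.0 [0.45101712 0.22405196 0.04635398] 2.85 [-0.35247551  0.18294273 -0.20814618]
```

View pics/w3.png

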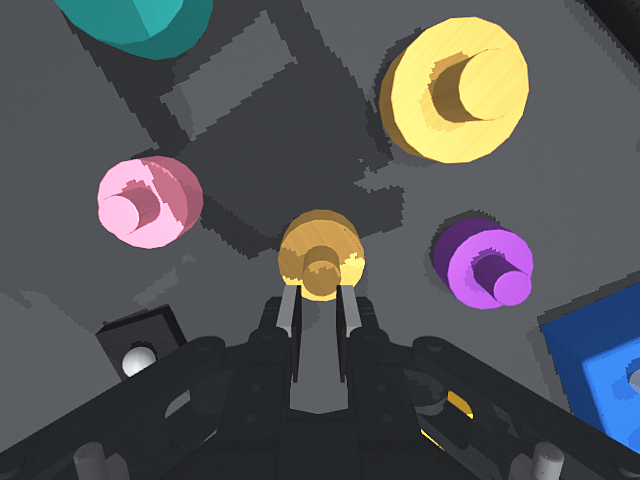

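The fingers closed to 15 mm without touching the knob. In the picture the tips are at (300,286) and (338,286), above and short of the knob at (322,280). I estimate the true tip offset from these pixels.

```bash
python3 -c "
from h import *
m=manip.camera_model('wrist')
s=manip.sense(); r=R.from_quat(s['tool_rot'])
g=s['finger_gap']*.0854/2
for y,pts in ((g,[[338,286],[300,286]]),(g-.0005,[[340,286],[299,286]])):
  f=lambda v:(project(s['tcp_pos']+r.apply([[v[0],y,v[1]],[v[0],-y,v[1]]]),m)-pts).ravel()
  o=least_squares(f,[.011,-.01]);print(g,o.x,o.fun.round(1))
im=cv2.imread('pics/w3.png')[270:360,270:370]
cv2.imwrite('pics/w3c.png',cv2.resize(im,None,fx=6,fy=6,interpolation=cv2.INTER_NEAREST))
"
```

```text
0.007517393292442006 [ 0.0106902  -0.04240004] [ 2.  -0.   2.7  0. ]
0.007517393292442006 [ 0.01876876 -0.06057866] [ 1.9 -0.   2.7  0. ]
```

View pics/w3c.png

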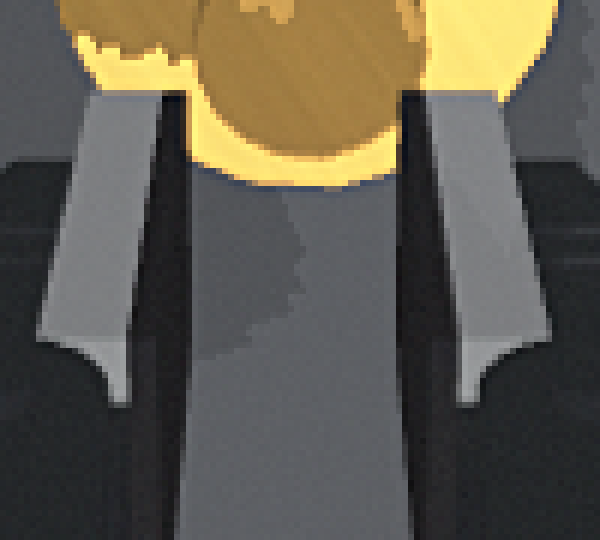

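The tips seem to sit well behind the reported TCP, by about 30–40 mm. I lower 25 mm with the fingers open and probe the knob again.

drive_tool(
  motion=[
    [[40,0,0,0,0],[40,0,0,0,0],[40,0,0,0.4,0],[40,0,0,0.8,0],[40,0,0,0.8,0],[15,0,0,0.8,0],[15,0,0,0.8,0],[15,0,0,0.8,0],[15,0,0,0.8,0]],
  ],
  squeeze=20,
)

```text
t: 3.8
tcp_pos: [0.4513, 0.2241, 0.0227]
tool_rot: [0.19, 0.982, 0.0, 0.0]
force: [0.0, 0.1, -0.6]
finger_gap: 0.175
gripper_force: 0.0
```

drive_tool(
  motion=[
    [[40,0,0,0,0],[40,0,0,0,0],[40,0,0,0.3,0],[40,0,0,0.5,0],[40,0,0,0.5,0],[15,0,0,0.5,0],[15,0,0,0.5,0],[15,0,0,0.5,0],[15,0,0,0.5,0]],
  ],
  squeeze=20,
)

```text
t: 4.7
tcp_pos: [0.4512, 0.2243, 0.0074]
tool_rot: [0.19, 0.982, 0.0, 0.0]
force: [-0.1, 1.5, -3.6]
finger_gap: 0.211
gripper_force: 20.3
```

```bash
python3 -c "
from h import *
m,im=shot('w4'); cv2.imwrite('pics/w4c.png',cv2.resize(im[180:400,200:440],None,fx=2.5,fy=2.5)[:,:,::-1])
"
```

```text
(no output)
```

View pics/w4c.png

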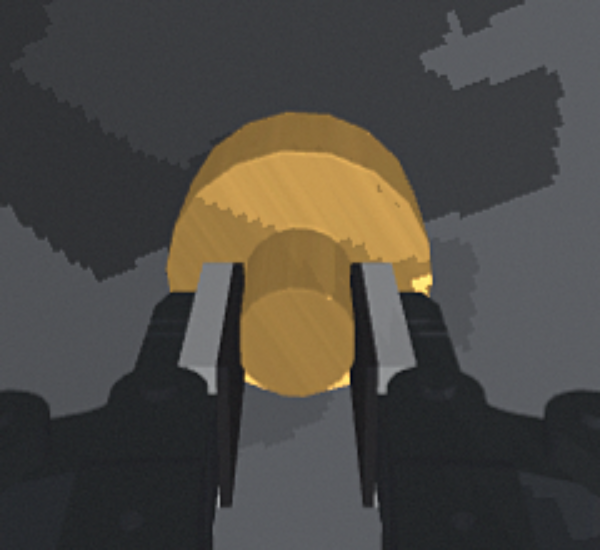

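The knob is now held between the pads, which are centred on it in the crop at (298,340), so the real tips sit about 40 mm behind the reported TCP. The grip is shallow, so I lower 10 mm and grip hard.

drive_tool(
  motion=[
    [[40,0,0,0,0],[40,0,0,0,0],[40,0,0,0.2,0],[40,0,0,0.35,0],[40,0,0,0.35,0],[10,0,0,0.35,0],[10,0,0,0.35,0],[10,0,0,0.35,0],[10,0,0,0.35,0],[10,0,0,0.35,0]],
  ],
  squeeze=100,
)

```text
t: 5.75
tcp_pos: [0.4513, 0.2244, -0.0029]
tool_rot: [0.19, 0.982, 0.0, 0.0]
force: [0.2, 3.0, 0.6]
finger_gap: 0.19
gripper_force: 97.8
```

drive_tool(
  motion=[
    [[10,0,0,-0.5,0],[10,0,0,-1,0],[10,0,0,-2,0],[10,0,0,-2.5,0],[10,0,0,-2.5,0],[10,0,0,-2.5,0]],
  ],
)

```text
t: 6.35
tcp_pos: [0.45, 0.2236, 0.0712]
tool_rot: [0.19, 0.982, -0.001, -0.001]
force: [-0.1, -0.6, -5.5]
finger_gap: 0.191
gripper_force: 98.6
```

```bash
python3 -c "
from h import *
s=manip.sense();m,im=shot('w5');print(s['tcp_pos'],s['force'],s['finger_gap']*85.4)
r=R.from_quat(s['tool_rot'])
p=s['tcp_pos']; print(wfit('weight',[p[0],p[1],.075],22,im=im,m=m,z=.075))
print('to cradle',plan([.6290,.2520,p[2]]))
"
```

```text
[0.4500133  0.22358496 0.07121606] [-0.10486783 -0.61303932 -5.45405116] 16.291182422627003
(array([0.44608512, 0.22410574]), array([0., 0.]), 7783.0, 11135.3125)
to cradle [-5.2   3.11 -0.03]
```

The weight is held (5.5 N on the wrist, base about 74 mm up). I refine both cradles with a mask-overlap fit, yaw included.

```bash
cat > cr.py <<'E'
from h import *
from scipy.optimize import minimize
T=cv2.imread("pics/top0.png")[:,:,::-1].copy();S=cv2.imread("pics/side0.png")[:,:,::-1].copy()
mt,ms=manip.camera_model("top"),manip.camera_model("side")
def filled(im,px,hue,sat,val,win=45):
    k=np.zeros(im.shape[:2],np.uint8);h=cv2.cvtColor(im,cv2.COLOR_RGB2HSV).astype(int)
    k[(abs(h[...,0]-hue)<9)&(h[...,1]>sat)&(h[...,2]>val)]=1
    w=np.zeros_like(k);w[px[1]-win:px[1]+win,px[0]-win:px[0]+win]=1;k*=w
    cs,_=cv2.findContours(k,cv2.RETR_EXTERNAL,cv2.CHAIN_APPROX_NONE);c=max(cs,key=cv2.contourArea)
    o=np.zeros_like(k);cv2.drawContours(o,[c],-1,1,-1);return cv2.GaussianBlur(o*255.,(0,0),1)
def ren(p,yaw,m):
    h=cv2.convexHull(project(parts("cradle",yaw)[0]+p,m).astype(np.float32));i=np.zeros((480,640),np.uint8)
    cv2.fillConvexPoly(i,np.round(h*16).astype(np.int32),255,shift=4,lineType=cv2.LINE_AA);return cv2.GaussianBlur(i.astype(float),(0,0),1)
for n,a,b,h,sat,val,p in (("y",(214,143),(209,367),24,90,60,[.629,.252,-.0]),("g",(485,246),(339,161),76,60,40,[.4465,-.23,0])):
    A,B=filled(T,a,h,sat,val),filled(S,b,h,sat,val)
    for use in ("both","top","side"):
        c=lambda v:((ren(np.r_[v[:2],v[2]*0 if use!="both" else v[2]]*1.,v[3]*10,mt)-A)**2).sum()*(use!="side")+((ren(np.r_[v[:2],v[2]*0 if use!="both" else v[2]],v[3]*10,ms)-B)**2).sum()*(use!="top")
        x0=np.r_[p,-.014];best=min((minimize(c,np.r_[p,y],method="Nelder-Mead",options=dict(initial_simplex=np.vstack([np.r_[p,y]]+[np.r_[p,y]+.006*e for e in np.eye(4)]),maxiter=300)) for y in(-.02,0,.02)),key=lambda r:r.fun)
        print(n,use,np.round(best.x*[1000,1000,1000,573],1),best.fun/65025)
E
python3 cr.py
```

```text
y both [628.  251.4  -3.9 -10.7] 16.178781875182434
y top [625.8 250.3  29.3 -10.8] 2.1776974061995733
y side [627.4 253.3  11.3 -10.5] 2.6363485429511933
g both [ 447.  -231.7   -4.7   -9.9] 45.04882889335181
g top [ 445.4 -229.7   17.3  -10.5] 15.007397926185847
g side [ 447.7 -226.9   22.2   -9.1] 30.919189753825343
```

```bash
python3 -c "
from h import *
print(plan([.711,.218,.09]))"
```

```text
[-8.15  3.07 -0.67]
```

drive_tool(
  motion=[
    [[10,-4,1.5,-0.7,0],[10,-8.15,3.07,-0.7,0],[10,-8.15,3.07,-0.7,0],[10,-8.15,3.07,-0.7,0],[10,-8.15,3.07,-0.7,0],[10,-8.15,3.07,-0.7,0],[10,-8.15,3.07,-0.7,0],[10,-8.15,3.07,-0.7,0],[10,-8.15,3.07,-0.7,0]],
  ],
)

```text
t: 7.3
tcp_pos: [0.7091, 0.2184, 0.0906]
tool_rot: [0.189, 0.982, -0.001, -0.003]
force: [-0.4, -0.1, -6.5]
finger_gap: 0.188
gripper_force: 98.7
```

```bash
cat > w6.py <<'E'
from h import *
import sys
name,view=sys.argv[1],'wrist'
m,im=shot(name);s=manip.sense();print(s['tcp_pos'],s['finger_gap']*85.4,s['t'])
E
cat > crw.py <<'E'
from h import *
from scipy.optimize import minimize
def crfit(im,m,p,hue,sat,val,yaw0):
    """cradle xy,yaw from one wrist picture by mask overlap"""
    px=project(np.r_[p,.012],m)[0].astype(int);win=110
    h=cv2.cvtColor(im,cv2.COLOR_RGB2HSV).astype(int)
    k=((abs(h[...,0]-hue)<9)&(h[...,1]>sat)&(h[...,2]>val)).astype(np.uint8)
    w=np.zeros_like(k);w[max(0,px[1]-win):px[1]+win,max(0,px[0]-win):px[0]+win]=1;k*=w
    cs,_=cv2.findContours(k,cv2.RETR_EXTERNAL,cv2.CHAIN_APPROX_NONE);c=max(cs,key=cv2.contourArea)
    o=np.zeros_like(k);cv2.drawContours(o,[c],-1,1,-1);A=cv2.GaussianBlur(o*255.,(0,0),2)
    def ren(v):
        hh=cv2.convexHull(project(parts("cradle",v[2]*10)[0]+np.r_[v[:2],0],m).astype(np.float32));i=np.zeros((480,640),np.uint8)
        cv2.fillConvexPoly(i,np.round(hh*16).astype(np.int32),255,shift=4,lineType=cv2.LINE_AA);return cv2.GaussianBlur(i.astype(float),(0,0),2)
    x0=np.r_[p,yaw0/10]
    r=minimize(lambda v:((ren(v)-A)**2).sum(),x0,method="Nelder-Mead",options=dict(initial_simplex=np.vstack([x0]+[x0+.005*e for e in np.eye(3)])))
    return px,cv2.boundingRect(c),np.round(r.x*[1000,1000,573],1),r.fun/65025
E
python3 -c "
from crw import *
m,im=shot('w6');s=manip.sense();print(s['tcp_pos'],s['force'],s['finger_gap']*85.4,s['t'])
print(crfit(im,m,[.628,.2515],24,90,60,-.185))
p=s['tcp_pos'];
print(project(np.r_[p[:2],p[2]+.003],m),project([.628,.2515,.008],m))
"
```

```text
[0.70967969 0.21860235 0.09142799] [ 0.24746156  1.03983336 -6.05368215] 16.443851157033006 7.35
(array([321, 105]), (248, 26, 141, 150), array([627.6, 251.2, -10.6]), np.float64(9.278629316086432))
[[321.33435173 275.23437043]] [[321.05021915 106.25726515]]
```

View pics/w6.png

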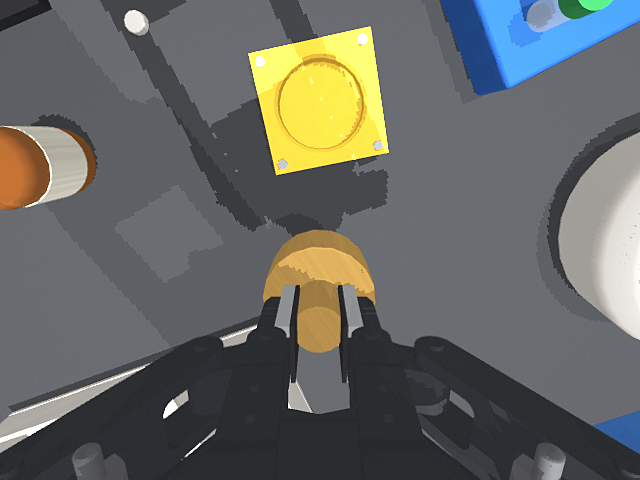

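The wrist view shows the yellow cradle recess at (321,103), and the weight upright in the pads at (320,300). The cradle fits at (627.6, 251.2), which agrees with the other views.

```bash
python3 -c "
from h import *
print(plan([.6276,.2512,.04]))"
```

```text
[ 2.94 -0.01  1.73]
```

drive_tool(
  motion=[
    [[10,1.5,0,0,0],[10,2.94,0,0,0],[10,2.94,0,0,0],[10,2.94,0,0.5,0],[10,2.94,0,1,0],[10,2.94,0,1.7,0],[10,2.94,0,1.7,0],[10,2.94,0,1.7,0],[10,2.94,0,1.7,0],[10,2.94,0,1.7,0]],
  ],
)

```text
t: 8.35
tcp_pos: [0.6316, 0.2513, 0.0429]
tool_rot: [0.19, 0.982, 0.0, 0.001]
force: [-0.1, -0.8, -5.6]
finger_gap: 0.192
gripper_force: 98.7
```

```bash
python3 -c "
from h import *
print(plan([.6276,.2512,.0065]),manip.sense()['tcp_pos'],manip.sense()['tool_rot'])"
```

```text
[ 0.12 -0.06  1.21] [0.63156945 0.25134539 0.04291485] [1.89882112e-01 9.81806216e-01 4.49117971e-04 1.06579791e-03]
```

drive_tool(
  motion=[
    [[10,0.12,-0.05,0,0],[10,0.12,-0.05,0,0],[10,0.12,-0.05,0,0],[10,0.12,-0.05,0,0]],
  ],
)

```text
t: 8.75
tcp_pos: [0.6266, 0.2513, 0.0422]
tool_rot: [0.19, 0.982, 0.0, 0.0]
force: [-0.8, 0.1, -5.7]
finger_gap: 0.191
gripper_force: 98.7
```

```bash
python3 -c "
from h import *
print(plan([.6276,.2512,.0065]),manip.sense()['tcp_pos'],manip.sense()['tool_rot'])"
```

```text
[-0.03  0.01  1.19] [0.62661328 0.25134502 0.04219438] [1.89665448e-01 9.81848736e-01 1.01148610e-04 2.60038085e-04]
```

drive_tool(
  motion=[
    [[10,-0.02,0,0.4,0],[10,-0.02,0,0.7,0],[10,-0.02,0,0.9,0],[10,-0.02,0,1.05,0],[10,-0.02,0,1.15,0],[10,-0.02,0,1.2,0],[10,-0.02,0,1.2,0],[10,-0.02,0,1.2,0]],
  ],
)

```text
t: 9.55
tcp_pos: [0.6274, 0.2511, 0.0062]
tool_rot: [0.19, 0.982, 0.0, 0.0]
force: [0.0, 0.6, -5.5]
finger_gap: 0.191
gripper_force: 98.7
```

drive_tool(
  motion=[
    [[10,0,0,0.05,0],[10,0,0,0.05,0],[30,0,0,0.05,0],[45,0,0,0.05,0],[45,0,0,0.05,0],[45,0,0,0.05,0],[45,0,0,-1,0],[45,0,0,-2,0],[45,0,0,-3.5,0],[45,0,0,-3.5,0]],
  ],
)

```text
t: 10.55
tcp_pos: [0.6323, 0.2523, 0.1183]
tool_rot: [0.19, 0.982, 0.003, 0.007]
force: [1.1, 0.0, 0.1]
finger_gap: 0.531
gripper_force: 0.0
```

```bash
python3 -c "
from h import *
m,im=shot('w7');s=manip.sense();print(s['tcp_pos'],s['force'])
print(wfit('weight',[.6276,.2512,.008],22,im=im,m=m,z=.008))
j=np.array([.625,-.249,.17]);a=R.from_quat(s['tool_rot']).inv().apply(j-s['tcp_pos'])/.03;print(a)
cv2.imwrite('pics/w7c.png',cv2.resize(im[100:400,200:440],None,fx=2,fy=2)[:,:,::-1])
"
```

```text
[0.63019729 0.25176989 0.11531524] [ 0.1275501   0.48819163 -0.89515657]
(array([0.62363234, 0.25236165]), array([-0.,  0.]), 9911.0, 3875.0625)
[ -6.07137891 -15.54602607  -1.85634229]
```

View pics/w7c.png

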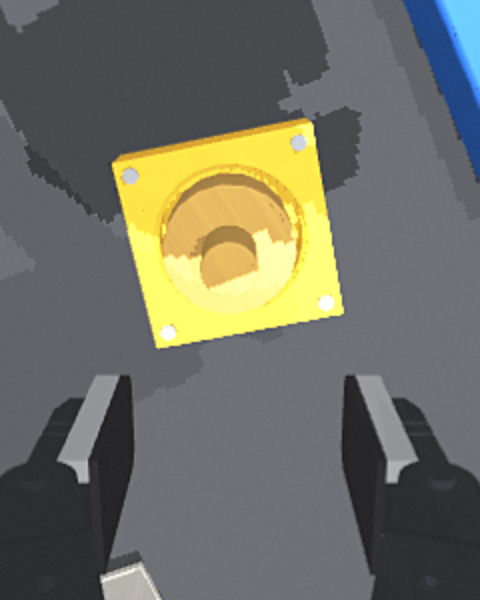

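The crop shows the brass disc sitting in the yellow recess, with its knob upright at (228,258). Now the jar.

drive_tool(
  motion=[
    [[80,0,0,-1.8,0],[80,-0.5,-1,-1.8,0],[80,-6.07,-15.55,-1.8,0],[80,-6.07,-15.55,-1.8,0],[80,-6.07,-15.55,-1.8,0],[80,-6.07,-15.55,-1.8,0],[80,-6.07,-15.55,-1.8,0],[80,-6.07,-15.55,-1.8,0],[80,-6.07,-15.55,-1.8,0],[80,-6.07,-15.55,-1.8,0]],
  ],
)

```text
t: 11.6
tcp_pos: [0.6221, -0.184, 0.1635]
tool_rot: [0.19, 0.982, 0.0, -0.001]
force: [0.4, 0.5, -0.0]
finger_gap: 0.935
gripper_force: 0.0
```

drive_tool(
  motion=[
    [[80,0,0,0,0],[80,0,0,0,0],[80,0,0,0,0],[80,0,0,0,0],[80,0,0,0,0],[80,0,0,0,0]],
  ],
)

```text
t: 12.2
tcp_pos: [0.6235, -0.181, 0.165]
tool_rot: [0.189, 0.982, 0.0, -0.0]
force: [0.1, 0.4, 0.2]
finger_gap: 0.933
gripper_force: 0.0
```

```bash
python3 -c "
from crw import *
m,im=shot('w8');s=manip.sense();print(s['t'],s['tcp_pos'],s['q'],project([.625,-.249,.055],m))
for w in (75,95): print(wfit('jar',[.625,-.249,0],im=im,m=m,white=w,win=75))
print(wfit('funnel',[.597,-.0945,0],10,im=im,m=m), wfit('stopper',[.4545,-.086,0],106,im=im,m=m))
print(project([.4465,-.23,.024],m))
try: print(crfit(im,m,[.4465,-.23],76,60,40,-.18))
except Exception as e: print(e)
"
```

```text
12.25 [ 0.62349671 -0.18132755  0.16505217] [-4.54812095e-01  5.94381463e-01  1.39898796e+00  1.19799231e-05
  1.14809957e+00 -1.64530312e+00] [[245.11695692 252.59401144]]
(array([ 0.62497155, -0.24839073]), array([-0., -0.]), 3390.0, 3500.375)
(array([ 0.62495407, -0.2485698 ]), array([-0., -0.]), 3342.0, 3500.375)
(array([ 0.59694052, -0.09475224]), array([0., 0.]), 3344.0, 3431.875) (array([ 0.45517559, -0.08524372]), array([-0., -0.]), 308.0, 287.5625)
[[179.40450263  33.13569587]]
(array([184,  36]), (123, 0, 123, 97), array([ 446.9, -228.6,  -10.3]), np.float64(19.825923739844246))
```

View pics/w8.png

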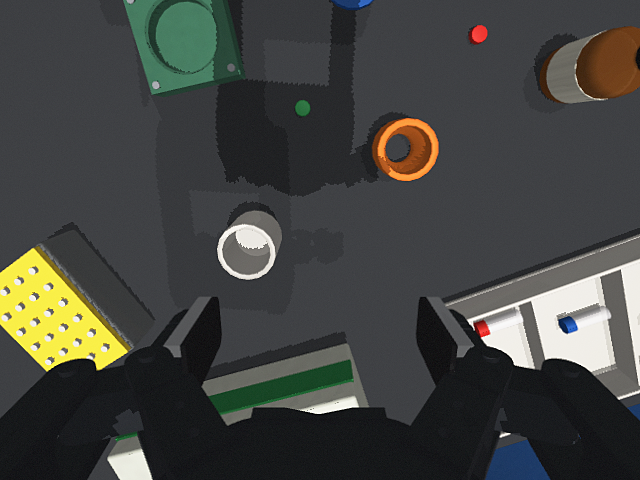

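The view shows the jar rim at (246,252), the funnel at (405,149), the green cradle recess at (183,35) and the bottle clear of the path at (600,60). Wrist fits put the jar at (625.0, -248.5) and the funnel at (597, -94.7).

```bash
python3 -c "
from h import *
print(plan([.625,-.2485,.08]))"
```

```text
[-0.88 -2.06  2.84]
```

drive_tool(
  motion=[
    [[80,-0.88,-2.06,1,0],[80,-0.88,-2.06,1,0],[80,-0.88,-2.06,2,0],[80,-0.88,-2.06,2.8,0],[80,-0.88,-2.06,2.8,0],[80,-0.88,-2.06,2.8,0],[80,-0.88,-2.06,2.8,0]],
  ],
)

```text
t: 12.95
tcp_pos: [0.6259, -0.25, 0.0825]
tool_rot: [0.19, 0.982, -0.0, 0.001]
force: [0.3, 0.2, -0.3]
finger_gap: 0.935
gripper_force: 0.0
```

```bash
python3 -c "
from h import *
m,im=shot('w9');s=manip.sense();print(s['tcp_pos'])
print(wfit('jar',[.625,-.2485,0],im=im,m=m,white=75,win=85))
print(plan([.625,-.2485,-.015]))"
```

```text
[ 0.62606429 -0.25002049  0.08274961]
(array([ 0.64300745, -0.23635956]), array([ 0., -0.]), 14429.0, 6238.4375)
[0.06 0.04 3.26]
```

drive_tool(
  motion=[
    [[80,0.05,0.04,1,0],[80,0.05,0.04,2,0],[80,0.05,0.04,2.7,0],[80,0.05,0.04,3.2,0],[80,0.05,0.04,3.2,0],[80,0.05,0.04,3.2,0],[80,0.05,0.04,3.2,0]],
  ],
)

```text
t: 13.7
tcp_pos: [0.6252, -0.2486, -0.0134]
tool_rot: [0.19, 0.982, -0.001, 0.002]
force: [-0.3, 1.1, 0.4]
finger_gap: 0.936
gripper_force: 0.0
```

drive_tool(
  motion=[
    [[40,0,0,0,0],[40,0,0,0,0],[40,0,0,0,0],[40,0,0,0,0],[40,0,0,0,0],[40,0,0,0,0]],
  ],
  squeeze=40,
)

```text
t: 14.3
tcp_pos: [0.6247, -0.2483, -0.0137]
tool_rot: [0.19, 0.982, -0.0, 0.001]
force: [-0.9, 0.6, 5.4]
finger_gap: 0.578
gripper_force: 41.9
```

drive_tool(
  motion=[
    [[40,0,0,-0.5,0],[40,0,0,-1.5,0],[40,0,0,-3,0],[40,0,0,-3.2,0],[40,0,0,-3.2,0]],
  ],
)

```text
t: 14.8
tcp_pos: [0.625, -0.2486, 0.0835]
tool_rot: [0.19, 0.982, -0.001, 0.002]
force: [0.1, -0.9, -2.4]
finger_gap: 0.576
gripper_force: 41.8
```

```bash
python3 -c "
from h import *
c=np.array([.4467,-.2295]);
print(manip.sense()['tcp_pos'],plan(np.r_[c+.1*np.array([.928,-.372]),.08]))"
```

```text
[ 0.62501591 -0.2485684   0.08345572] [ 2.42 -1.62  0.11]
```

drive_tool(
  motion=[
    [[40,1.2,-0.8,0,0],[40,2.42,-1.62,0,0],[40,2.42,-1.62,0,0],[40,2.42,-1.62,0,0],[40,2.42,-1.62,0,0],[40,2.42,-1.62,0,0]],
  ],
)

```text
t: 15.4
tcp_pos: [0.5394, -0.2659, 0.0805]
tool_rot: [0.189, 0.982, -0.0, 0.0]
force: [0.1, 0.0, -1.1]
finger_gap: 0.581
gripper_force: 42.0
```

```bash
python3 -c "
from crw import *
m,im=shot('w10');s=manip.sense();print(s['tcp_pos'],s['finger_gap'])
for v in (30,40,55): print(crfit(im,m,[.447,-.2295],76,60,v,-.175))
c=crfit(im,m,[.447,-.2295],76,60,40,-.175)[2][:2]/1000
print(plan([*c,.04]))
cv2.imwrite('pics/w10c.png',im[:,:,::-1])
"
```

```text
[ 0.53941224 -0.26582703  0.08058989] 0.5781542637836528
(array([319,  84]), (243, 0, 150, 159), array([ 447.5, -229. ,  -10.1]), np.float64(24.969838600751324))
(array([319,  84]), (243, 0, 150, 159), array([ 447.5, -229. ,  -10.1]), np.float64(24.969838600751324))
(array([319,  84]), (243, 0, 150, 159), array([ 447.5, -229. ,  -10.1]), np.float64(24.969838600751324))
[3.3  0.   1.35]
```

View pics/w10c.png

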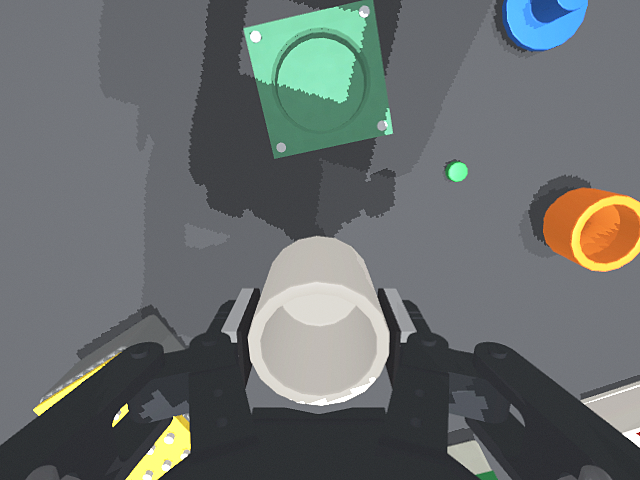

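The jar is upright in the pads with its rim at (318,343), and the green recess is centred near (321,81). I cross-check both against the projection.

```bash
python3 -c "
from h import *
m=manip.camera_model('wrist');s=manip.sense();p=s['tcp_pos']
r=R.from_quat(s['tool_rot'])
for d in (-.003,0,.003): print(project(p*[1,1,0]+[0,0,.1493]+r.apply([d,0,0]),m))
a=np.c_[np.cos(t),np.sin(t),0*t]
def bb(c,rad):
    q=project(a*rad+c,m);return q.min(0).round(1),q.max(0).round(1)
print('rim',bb(p*[1,1,0]+[0,0,.1493],.025))
for c in ([.4475,-.229,.024],[.447,-.231,.024]): print('recess',bb(np.array(c),.028))
im=cv2.imread('pics/w10.png');g=cv2.cvtColor(im,cv2.COLOR_BGR2GRAY)
print(g[343,235:275],g[343,370:410]);print(g[270:300,318],g[390:412,318])
print('row81',g[81,262:285],g[81,355:385])
print('col321',g[20:40,321],g[122:142,321])
"
```

```text
[[321.88225828 353.86833838]]
[[321.9001316  346.29921385]]
[[321.91819209 338.61904213]]
rim (array([249. , 278.7]), array([394.8, 406.1]))
recess (array([273.5,  30.5]), array([366.9, 130.8]))
recess (array([270.1,  31. ]), array([363.5, 131.3]))
[ 33  33  44  48  51  51  52  43  42  37  38  38  17 174 228 219 219 219
 219 218 218 219 219 218 221 205 178 174 174 176 178 179 178 177 180 179
 179 180 181 182] [177 176 176 176 174 174 188 216 219 219 217 218 217 219 219 219 219 225
 208  95  22  39  40  42  43  50  57  52  53  49  40  32  32  32  31  34
  42  47  49  50]
[189 187 188 187 188 189 189 189 188 187 191 199 225 230 226 224 221 221
 218 220 218 217 216 215 219 219 220 219 219 220] [186 186 188 190 192 202 224 223 220 213 255 255 255 255 255 200 107 116
 118 120 119 119]
row81 [205 206 205 168 198 199 197 198 206 169  89 165 152  81  83 166 207 200
 197 198 197 198 199] [115 114 116 116 112 114 115 118 108  86  85  92 107 104 102 110 113 117
 115 114 114 112 114 113 111 112 114 113 112 114]
col321 [193 194 195 193 195 196 200 182 113 137 166 170 120  85  97 101  96  83
 201 202] [114 115 113 115 116 116 113 114 112 111 108 108 112 113 112 113 112 112
 113 113]
```

drive_tool(
  motion=[
    [[40,1.6,0,0,0],[40,3.3,0,0,0],[40,3.3,0,0.5,0],[40,3.3,0,1,0],[40,3.3,0,1.3,0],[40,3.3,0,1.3,0],[40,3.3,0,1.3,0],[40,3.3,0,1.3,0],[40,3.3,0,1.3,0]],
  ],
)

```text
t: 16.35
tcp_pos: [0.4471, -0.2294, 0.0424]
tool_rot: [0.19, 0.982, -0.0, 0.001]
force: [0.3, -0.7, -1.3]
finger_gap: 0.583
gripper_force: 42.0
```

```bash
python3 -c "
from h import *
print(plan([.4474,-.229,-.005]),manip.sense()['tcp_pos'])"
```

```text
[-0.    0.02  1.58] [ 0.44707858 -0.22936945  0.04241539]
```

drive_tool(
  motion=[
    [[40,0,0.02,0.5,0],[40,0,0.02,0.9,0],[40,0,0.02,1.2,0],[40,0,0.02,1.4,0],[40,0,0.02,1.5,0],[40,0,0.02,1.58,0],[40,0,0.02,1.58,0],[40,0,0.02,1.58,0]],
  ],
)

```text
t: 17.15
tcp_pos: [0.4469, -0.2287, -0.0053]
tool_rot: [0.19, 0.982, -0.0, 0.0]
force: [0.0, 0.5, -1.4]
finger_gap: 0.58
gripper_force: 42.0
```

drive_tool(
  motion=[
    [[40,0,0,0.04,0],[40,0,0,0.04,0],[55,0,0,0.04,0],[80,0,0,0.04,0],[80,0,0,0.04,0],[80,0,0,0.04,0],[80,0,0,-1,0],[80,0,0,-2.5,0],[80,0,0,-4,0],[80,0,0,-5,0]],
  ],
)

```text
t: 18.15
tcp_pos: [0.4474, -0.229, 0.1472]
tool_rot: [0.19, 0.982, -0.001, 0.001]
force: [-0.1, 0.4, -0.3]
finger_gap: 0.936
gripper_force: 0.0
```

drive_tool(
  motion=[
    [[80,0,0,-0.3,0],[80,0,0,-0.3,0],[80,0,0,-0.3,0]],
  ],
)

```text
t: 18.45
tcp_pos: [0.4459, -0.2278, 0.1524]
tool_rot: [0.19, 0.982, 0.001, -0.001]
force: [-0.7, -0.3, -0.4]
finger_gap: 0.936
gripper_force: 0.0
```

```bash
python3 -c "
from h import *
m,im=shot('w11');s=manip.sense();print(s['tcp_pos'],s['t'])
print(wfit('jar',[.4474,-.229,.008],im=im,m=m,white=95,win=75,z=.008))
print('above funnel',plan([.597,-.0947,.12]))
g=cv2.resize(im,None,fx=1,fy=1)[60:360,170:470];cv2.imwrite('pics/w11c.png',cv2.resize(g,None,fx=1.8,fy=1.8)[:,:,::-1])
"
```

```text
[ 0.44560523 -0.22762119  0.15191257] 18.5
(array([ 0.46391641, -0.23381473]), array([0., 0.]), 14609.0, 3793.125)
above funnel [-3.04  5.99  1.06]
```

View pics/w11c.png

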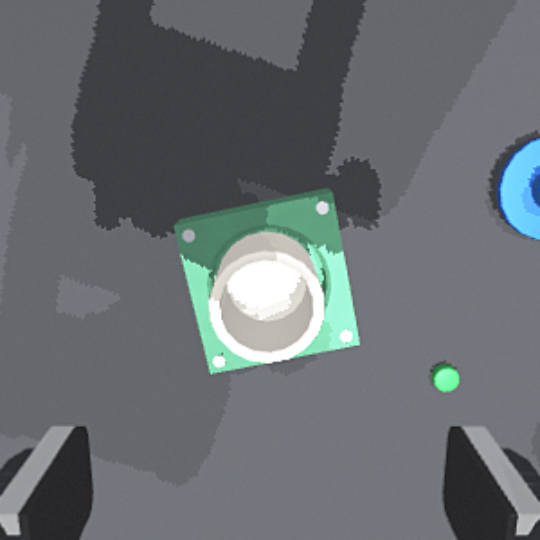

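The crop shows the jar upright in the green recess, with its rim centred at crop (266,306), which is full-image (318,230). I locate the rim from this view as the funnel's target.

```bash
python3 -c "
from h import *
m=manip.camera_model('wrist')
im=cv2.imread('pics/w11.png')[:,:,::-1];g=cv2.cvtColor(im.astype(np.uint8),cv2.COLOR_RGB2HSV).astype(int)
k=((g[...,1]<45)&(g[...,2]>150)).astype(np.uint8);k[:,:270]=0;k[:,370:]=0;k[:150]=0;k[275:]=0
n,l,st,c=cv2.connectedComponentsWithStats(k);print(st[1:][st[1:,4]>100])
for z in(.055,.063):
  a=np.c_[np.cos(t),np.sin(t),0*t]
  f=lambda v:(lambda q:np.r_[q.min(0)[0]-285.6,q.max(0)[0]-350.5,q.max(0)[1]-261.5])(project(a*.025+np.r_[v,z],m))
  o=least_squares(f,[.447,-.229]);print(z,o.x,o.fun)
"
```

```text
[[ 286  189   64   73 3654]]
0.055 [ 0.44922106 -0.23045639] [ 0.61237866 -0.61299661 -0.03273744]
0.063 [ 0.44657229 -0.22939421] [-0.36702409  0.36740579  0.02023326]
```

drive_tool(
  motion=[
    [[80,-1.5,3,0,0],[80,-3.04,5.99,0,0],[80,-3.04,5.99,0,0],[80,-3.04,5.99,1,0],[80,-3.04,5.99,1,0],[80,-3.04,5.99,1,0],[80,-3.04,5.99,1,0],[80,-3.04,5.99,1,0],[80,-3.04,5.99,1,0]],
  ],
)

```text
t: 19.4
tcp_pos: [0.5977, -0.097, 0.1241]
tool_rot: [0.191, 0.982, -0.0, 0.0]
force: [0.0, -0.4, -0.2]
finger_gap: 0.938
gripper_force: 0.0
```

```bash
python3 -c "
from h import *
m,im=shot('w12');s=manip.sense();print(s['tcp_pos'],s['t'])
print(wfit('funnel',[.597,-.0947,0],10,im=im,m=m,win=90))
print(plan([.597,-.0947,-.01]))
"
```

```text
[ 0.59786819 -0.09688502  0.12419385] 19.45
(array([ 0.59327239, -0.09392719]), array([-0.,  0.]), 3069.0, 3889.625)
[0.06 0.06 4.47]
```

```bash
python3 -c "
from h import *
m=manip.camera_model('wrist');im=cv2.imread('pics/w12.png')[:,:,::-1].copy()
for sat,val in((60,30),(90,40),(120,60)): print(wfit('funnel',[.597,-.0947,0],10,im=im,m=m,win=90,sat=sat,val=val))
h=cv2.cvtColor(im,cv2.COLOR_RGB2HSV); px=sil_centroid('funnel',np.array([.597,-.0947,0]),m)[0].astype(int);print(px,h[px[1]-40:px[1]+40:6,px[0]].tolist())
"
```

```text
(array([ 0.59346839, -0.09391119]), array([0., 0.]), 3076.0, 3891.0625)
(array([ 0.59349169, -0.09384985]), array([ 0., -0.]), 3069.0, 3891.0625)
(array([ 0.59354867, -0.09386528]), array([ 0., -0.]), 3053.0, 3891.0625)
[322 225] [[110, 18, 83], [12, 208, 227], [16, 184, 255], [14, 204, 255], [105, 16, 124], [110, 18, 125], [116, 16, 127], [110, 19, 123], [12, 199, 228], [14, 198, 251], [12, 203, 225], [12, 204, 210], [26, 144, 255], [113, 18, 112]]
```

drive_tool(
  motion=[
    [[80,0.04,0.06,1,0],[80,0.04,0.06,2,0],[80,0.04,0.06,2,0],[80,0.04,0.06,2,0]],
  ],
)

```text
t: 19.85
tcp_pos: [0.5976, -0.0941, 0.0639]
tool_rot: [0.19, 0.982, 0.0, -0.0]
force: [0.2, -0.1, 0.2]
finger_gap: 0.933
gripper_force: 0.0
```

```bash
python3 -c "
from h import *
im=cv2.imread('pics/w12.png')[:,:,::-1].copy()
m,i2=shot('w13');s=manip.sense();print(s['tcp_pos'])
for h in(16,19,21): print(h,wfit('funnel',[.597,-.0947,0],h,im=i2,m=m,win=100))
print(plan([.597,-.0947,-.02]))
"
```

```text
[ 0.59862227 -0.09432113  0.06476084]
16 (array([ 0.59381966, -0.09390898]), array([0., 0.]), 5347.0, 6360.8125)
19 (array([ 0.59647655, -0.09472419]), array([0., 0.]), 5958.0, 6360.8125)
21 (array([ 0.59949169, -0.09547525]), array([ 0., -0.]), 5268.0, 6360.8125)
[ 0.05 -0.03  2.83]
```

Hue 19 catches the whole part and gives (596.5, -94.7). I go down and grip the collar.

drive_tool(
  motion=[
    [[80,0.05,-0.02,1,0],[80,0.05,-0.02,2,0],[80,0.05,-0.02,2.6,0],[80,0.05,-0.02,2.83,0],[80,0.05,-0.02,2.83,0],[80,0.05,-0.02,2.83,0],[80,0.05,-0.02,2.83,0]],
  ],
)

```text
t: 20.6
tcp_pos: [0.5976, -0.094, -0.0198]
tool_rot: [0.19, 0.982, -0.0, 0.002]
force: [-0.1, 0.5, 0.6]
finger_gap: 0.935
gripper_force: 0.0
```

drive_tool(
  motion=[
    [[40,0,0,0,0],[40,0,0,0,0],[40,0,0,0,0],[40,0,0,0,0],[40,0,0,0,0],[40,0,0,0,0]],
  ],
  squeeze=30,
)

```text
t: 21.2
tcp_pos: [0.5967, -0.0937, -0.0206]
tool_rot: [0.19, 0.982, -0.0, 0.001]
force: [-0.5, 0.4, 6.2]
finger_gap: 0.57
gripper_force: 31.4
```

drive_tool(
  motion=[
    [[40,0,0,-0.5,0],[40,0,0,-1.5,0],[40,0,0,-3,0],[40,0,0,-4,0],[40,0,0,-4,0],[40,0,0,-4,0],[40,0,0,-4,0]],
  ],
)

```text
t: 21.9
tcp_pos: [0.595, -0.0931, 0.0976]
tool_rot: [0.19, 0.982, 0.0, -0.001]
force: [-0.1, -0.1, -0.5]
finger_gap: 0.567
gripper_force: 31.1
```

```bash
python3 -c "
from h import *
m,im=shot('w14');s=manip.sense();p=s['tcp_pos'];print(p,s['force'],s['finger_gap']*85.4,s['tool_rot'])
h=cv2.cvtColor(im,cv2.COLOR_RGB2HSV).astype(int);k=((abs(h[...,0]-17)<12)&(h[...,1]>90)&(h[...,2]>50)).astype(np.uint8);k[:,:220]=0;k[:,430:]=0
n,l,st,c=cv2.connectedComponentsWithStats(k);print(st[1:][st[1:,4]>300])
a=np.c_[np.cos(t),np.sin(t),0*t]
for dz in (-.003,0,.003): print((lambda q:(q.min(0).round(1),q.max(0).round(1)))(project(np.vstack([a*.025+np.r_[p[:2],z] for z in(p[2]+.019+.045+dz,p[2]+.019+.014+dz)]),m)))
print(plan([.4468,-.2292,p[2]]))
"
```

```text
[ 0.59485112 -0.09312089  0.0971714 ] [ 0.54930895  0.78901059 -0.66352245] 48.421154547539714 [ 1.89772490e-01  9.81826600e-01  2.54559444e-04 -1.69254132e-03]
[[  250   250   137   149 15312]]
(array([252.9, 242.3]), array([390.2, 390.2]))
(array([251.5, 244.4]), array([391.8, 395.6]))
(array([250. , 246.5]), array([393.5, 401.3]))
[ 2.89 -6.05  0.01]
```

The funnel is held. I carry it over the jar.

drive_tool(
  motion=[
    [[40,1,-2,0,0],[40,2,-4,0,0],[40,2.89,-6.05,0,0],[40,2.89,-6.05,0,0],[40,2.89,-6.05,0,0],[40,2.89,-6.05,0.5,0],[40,2.89,-6.05,0.9,0],[40,2.89,-6.05,0.9,0],[40,2.89,-6.05,0.9,0],[40,2.89,-6.05,0.9,0]],
  ],
)

```text
t: 22.95
tcp_pos: [0.4487, -0.2293, 0.0716]
tool_rot: [0.189, 0.982, -0.0, 0.0]
force: [-0.3, 0.3, -0.1]
finger_gap: 0.566
gripper_force: 31.3
```

```bash
python3 -c "
from h import *
print(plan([.4468,-.2292,.0295]),manip.sense()['tcp_pos'],manip.sense()['qd'].round(3))"
```

```text
[ 0.06 -0.02  1.4 ] [ 0.44867803 -0.22925057  0.07161171] [-0.002 -0.01  -0.004  0.     0.001 -0.003]
```

drive_tool(
  motion=[
    [[40,0.05,-0.01,0.5,0],[40,0.05,-0.01,0.8,0],[40,0.05,-0.01,1,0],[40,0.05,-0.01,1.15,0],[40,0.05,-0.01,1.28,0],[40,0.05,-0.01,1.38,0],[40,0.05,-0.01,1.38,0],[40,0.05,-0.01,1.38,0]],
  ],
)

```text
t: 23.75
tcp_pos: [0.4467, -0.2295, 0.0303]
tool_rot: [0.19, 0.982, -0.0, 0.0]
force: [-0.4, 0.3, -0.4]
finger_gap: 0.568
gripper_force: 31.3
```

drive_tool(
  motion=[
    [[40,0,0,0.04,0],[40,0,0,0.06,0],[40,0,0,0.06,0],[55,0,0,0.06,0],[80,0,0,0.06,0],[80,0,0,0.06,0],[80,0,0,-0.5,0],[80,0,0,-2,0],[80,0,0,-3.5,0],[80,0,0,-3.5,0]],
  ],
)

```text
t: 24.75
tcp_pos: [0.4502, -0.2322, 0.1405]
tool_rot: [0.19, 0.982, -0.003, 0.005]
force: [-0.2, -0.7, -0.8]
finger_gap: 0.937
gripper_force: 0.0
```

drive_tool(
  motion=[
    [[80,0,0,-0.3,0],[80,0,0,-0.3,0],[80,0,0,-0.3,0]],
  ],
)

```text
t: 25.05
tcp_pos: [0.446, -0.2289, 0.1433]
tool_rot: [0.19, 0.982, 0.001, -0.001]
force: [0.2, -0.0, -0.3]
finger_gap: 0.939
gripper_force: 0.0
```

```bash
python3 -c "
from h import *
m,im=shot('w15');s=manip.sense();p=s['tcp_pos'];print(p,s['t'])
print(wfit('funnel',[.4468,-.2292,.049],19,im=im,m=m,win=100,z=.049))
h=cv2.cvtColor(im,cv2.COLOR_RGB2HSV).astype(int);k=((abs(h[...,0]-17)<12)&(h[...,1]>90)&(h[...,2]>50)).astype(np.uint8)
n,l,st,c=cv2.connectedComponentsWithStats(k);print(st[1:][st[1:,4]>300])
a=np.c_[np.cos(t),np.sin(t),0*t]
q=project(np.vstack([a*.025+[.4468,-.2292,z] for z in(.094,.063)]),m);print(q.min(0),q.max(0)-q.min(0))
print('ball',plan([.4759,.0855,.11]))
mt,T=shot('t15','top');ms,S=shot('s15','side')
for M,I in((mt,T),(ms,S)):
  px,ar=sil_centroid('funnel',np.array([.4468,-.2292,.049]),M);print(px,ar,mask_centroid(I,px.astype(int),hue=17,win=30))
"
```

```text
[ 0.44586543 -0.22880879  0.14304605] 25.1
(array([ 0.44631083, -0.23111974]), array([-0.,  0.]), 4500.0, 4876.9375)
[[ 281  201   75   80 3910]]
[281.99172453 199.13551502] [76.21899532 81.42075924]
ball [ 2.97 10.09  1.12]
[494.18760032 240.32394968] 895.5625 (array([nan, nan]), 0)
[339.52858166 135.24372015] 654.375 (array([339.21906355, 134.43645485]), 598.0)
```

The funnel's image box matches the prediction for seated (281,201,75×80 against 282,199,76×81). Now the ball.

drive_tool(
  motion=[
    [[40,1.5,5,0,0],[40,2.97,10.09,0,0],[40,2.97,10.09,0,0],[40,2.97,10.09,0,0],[40,2.97,10.09,0,0],[40,2.97,10.09,0,0],[40,2.97,10.09,1.1,0],[40,2.97,10.09,1.1,0],[40,2.97,10.09,1.1,0],[40,2.97,10.09,1.1,0]],
  ],
)

```text
t: 26.2
tcp_pos: [0.4772, 0.0837, 0.1116]
tool_rot: [0.19, 0.982, -0.0, 0.0]
force: [-0.1, 0.3, 0.2]
finger_gap: 0.467
gripper_force: 0.0
```

drive_tool(
  motion=[
    [[40,0,0,0,0],[40,0,0,0,0],[40,0,0,0,0]],
  ],
)

```text
t: 26.5
tcp_pos: [0.4771, 0.0839, 0.1118]
tool_rot: [0.19, 0.982, 0.0, 0.001]
force: [0.2, 0.1, 0.2]
finger_gap: 0.472
gripper_force: 0.0
```

```bash
python3 -c "
from h import *
m,im=shot('w16');s=manip.sense();p=s['tcp_pos'];print(p,s['t'])
for w in(85,95,110): print(wfit('ball',[.4759,.0855,.02],im=im,m=m,white=w,win=28,z=.02))
print('ball',plan([.4759,.0855,0]))
"
```

```text
[0.47704661 0.08409878 0.11167242] 26.55
(array([0.48246687, 0.08394917]), array([-0., -0.]), 2115.0, 541.1875)
(array([0.4825376 , 0.08390176]), array([-0., -0.]), 2102.0, 541.1875)
(array([0.48258329, 0.08388975]), array([-0., -0.]), 2096.0, 541.1875)
ball [0.06 0.03 3.72]
```

```bash
python3 -c "
from h import *
m=manip.camera_model('wrist');im=cv2.imread('pics/w16.png')[:,:,::-1].copy()
for w in(140,160,180): print(wfit('ball',[.4759,.0855,.02],im=im,m=m,white=w,win=28,z=.02))
"
```

```text
(array([0.47690172, 0.09149149]), array([-0.,  0.]), 881.0, 542.6875)
(array([0.47584091, 0.08533294]), array([ 0., -0.]), 511.0, 542.6875)
(array([0.47584962, 0.08539294]), array([0., 0.]), 502.0, 542.6875)
```

drive_tool(
  motion=[
    [[40,0.05,0.04,1,0],[40,0.05,0.04,2,0],[40,0.05,0.04,3,0],[40,0.05,0.04,3.7,0],[40,0.05,0.04,3.7,0],[40,0.05,0.04,3.7,0],[40,0.05,0.04,3.7,0]],
  ],
)

```text
t: 27.25
tcp_pos: [0.4768, 0.0862, 0.0013]
tool_rot: [0.19, 0.982, 0.0, 0.001]
force: [-0.3, 0.1, -0.1]
finger_gap: 0.469
gripper_force: 0.0
```

```bash
python3 -c "
from h import *
m,im=shot('w17');s=manip.sense();p=s['tcp_pos'];print(p,s['t'])
for w in(110,140,160): print(wfit('ball',[.4759,.0855,.02],im=im,m=m,white=w,win=40,z=.02))
print('ball',plan([.4759,.0855,-.022]))
"
```

```text
[0.47683907 0.08628583 0.00142796] 27.3
(array([0.47574093, 0.08508444]), array([-0.,  0.]), 1404.0, 1413.1875)
(array([0.47568121, 0.08509264]), array([ 0., -0.]), 1360.0, 1413.1875)
(array([0.47567958, 0.08509678]), array([ 0., -0.]), 1345.0, 1413.1875)
ball [ 0.02 -0.04  0.78]
```

drive_tool(
  motion=[
    [[34,0.03,-0.04,0.4,0],[34,0.03,-0.04,0.75,0],[34,0.03,-0.04,0.75,0],[34,0.03,-0.04,0.75,0]],
  ],
)

```text
t: 27.7
tcp_pos: [0.4746, 0.0856, -0.0221]
tool_rot: [0.19, 0.982, 0.0, 0.0]
force: [0.4, 1.1, 0.8]
finger_gap: 0.4
gripper_force: 0.0
```

drive_tool(
  motion=[
    [[34,0,0,0.08,0],[34,0,0,0.08,0],[34,0,0,0.08,0]],
  ],
)

```text
t: 28.0
tcp_pos: [0.4751, 0.0856, -0.0237]
tool_rot: [0.19, 0.982, 0.0, 0.001]
force: [-0.1, 0.4, 7.2]
finger_gap: 0.403
gripper_force: 3.4
```

drive_tool(
  motion=[
    [[34,0,0,0.05,0],[34,0,0,0.05,0],[34,0,0,0.05,0]],
  ],
)

```text
t: 28.3
tcp_pos: [0.4751, 0.0856, -0.0238]
tool_rot: [0.19, 0.982, 0.0, 0.001]
force: [-2.2, -0.4, 20.6]
finger_gap: 0.401
gripper_force: 10.3
```

Contact with the plate came at TCP z = -23.7 mm (20 N, then stopped). I back off about 2.5 mm and close on the ball.

drive_tool(
  motion=[
    [[34,-0.02,0,-0.16,0],[34,-0.02,0,-0.16,0],[34,-0.02,0,-0.16,0],[10,-0.02,0,-0.16,0],[10,-0.02,0,-0.16,0],[10,-0.02,0,-0.16,0],[10,-0.02,0,-0.16,0]],
  ],
  squeeze=25,
)

```text
t: 29.0
tcp_pos: [0.4754, 0.0857, -0.0214]
tool_rot: [0.19, 0.982, 0.0, 0.0]
force: [0.9, 3.5, 2.9]
finger_gap: 0.209
gripper_force: 24.3
```

drive_tool(
  motion=[
    [[10,0,0,-0.3,0],[10,0,0,-0.8,0],[10,0,0,-2,0],[10,0,0,-3.5,0],[10,0,0,-5,0],[10,0,0,-5,0],[10,0,0,-5,0],[10,0,0,-5,0]],
  ],
)

```text
t: 29.8
tcp_pos: [0.4736, 0.0852, 0.1278]
tool_rot: [0.19, 0.982, -0.0, -0.001]
force: [0.0, 0.2, -0.0]
finger_gap: 0.209
gripper_force: 24.5
```

```bash
python3 -c "
from h import *
m,im=shot('w18');s=manip.sense();p=s['tcp_pos'];print(p,s['t'],s['finger_gap']*85.4,s['force'])
zb=.020+p[2]+.0213
print(zb,wfit('ball',[p[0],p[1],zb],im=im,m=m,white=110,win=40,z=zb),sil_centroid('ball',np.array([p[0],p[1],zb]),m))
print(plan([.4465,-.2293,p[2]]))
"
```

```text
[0.47347308 0.08521882 0.12733894] 29.85 17.850611015589674 [ 1.26327875 -0.20500571 -1.54209928]
0.16863894465432278 (array([0.47143839, 0.08572223]), array([ 0., -0.]), 5071.0, 1856.4375) (array([321.13015941, 307.85957227]), 1856.4375)
[ -3.07 -10.06   0.  ]
```

The ball is held. I carry it over the funnel.

drive_tool(
  motion=[
    [[10,-1.5,-5,0,0],[10,-3.07,-10.06,0,0],[10,-3.07,-10.06,0,0],[10,-3.07,-10.06,0,0],[10,-3.07,-10.06,0,0],[10,-3.07,-10.06,0,0],[10,-3.07,-10.06,0,0],[10,-3.07,-10.06,1,0],[10,-3.07,-10.06,1,0],[10,-3.07,-10.06,1,0]],
  ],
)

```text
t: 30.85
tcp_pos: [0.4467, -0.2273, 0.0973]
tool_rot: [0.189, 0.982, 0.001, -0.002]
force: [-0.7, 0.1, -1.0]
finger_gap: 0.206
gripper_force: 24.6
```

drive_tool(
  motion=[
    [[10,0,0,0,0],[10,0,0,0,0],[10,0,0,0,0]],
  ],
)

```text
t: 31.15
tcp_pos: [0.4486, -0.2288, 0.0994]
tool_rot: [0.189, 0.982, -0.0, 0.001]
force: [-0.0, 0.8, -0.8]
finger_gap: 0.203
gripper_force: 24.6
```

```bash
python3 -c "
from h import *
s=manip.sense();print(s['tcp_pos'],s['finger_gap'],plan([.4465,-.2293,.063]))
"
```

```text
[ 0.44864883 -0.22875092  0.09940867] 0.2031661862062467 [ 0.06 -0.04  1.21]
```

drive_tool(
  motion=[
    [[10,0.06,-0.04,0.5,0],[10,0.06,-0.04,0.9,0],[10,0.06,-0.04,1.2,0],[10,0.06,-0.04,1.2,0],[10,0.06,-0.04,1.2,0],[10,0.06,-0.04,1.2,0]],
  ],
)

```text
t: 31.75
tcp_pos: [0.4463, -0.2297, 0.0629]
tool_rot: [0.19, 0.982, -0.0, 0.0]
force: [0.4, -1.4, -0.5]
finger_gap: 0.208
gripper_force: 24.6
```

drive_tool(
  motion=[
    [[30,0,0,0,0],[40,0,0,0,0],[40,0,0,0,0],[40,0,0,0,0],[40,0,0,0,0],[40,0,0,-1,0],[40,0,0,-2.5,0],[40,0,0,-3.3,0],[40,0,0,-3.3,0],[40,0,0,-3.3,0]],
  ],
)

```text
t: 32.75
tcp_pos: [0.4459, -0.2294, 0.1619]
tool_rot: [0.19, 0.982, -0.0, 0.0]
force: [0.1, 0.5, -1.4]
finger_gap: 0.466
gripper_force: 0.0
```

```bash
python3 -c "
from h import *
m,im=shot('w19');s=manip.sense();p=s['tcp_pos'];print(p,s['t'],s['force'])
px=project([.4465,-.2293,.094],m)[0].astype(int);print(px)
h=cv2.cvtColor(im,cv2.COLOR_RGB2HSV).astype(int);k=((abs(h[...,0]-17)<12)&(h[...,1]>90)&(h[...,2]>50)).astype(np.uint8)
n,l,st,c=cv2.connectedComponentsWithStats(k);print(st[1:][st[1:,4]>300])
x,y=px;A=cv2.resize(im[y-75:y+75,x-75:x+75],None,fx=3,fy=3)
S=manip.snapshot('side');B=cv2.resize(S[90:240,265:415],None,fx=2.3,fy=2.3);B=cv2.copyMakeBorder(B,0,450-B.shape[0],0,0,cv2.BORDER_CONSTANT)
cv2.imwrite('pics/w19c.png',np.hstack([A,B])[:,:,::-1])
print('stopper',plan([.4552,-.0852,.1]))
"
```

```text
[ 0.44533058 -0.22894067  0.16098688] 32.8 [-0.67323127  0.13211373 -0.30305201]
[320 236]
[[ 284  196   70   75 3301]]
stopper [1.46 4.56 2.02]
```

View pics/w19c.png

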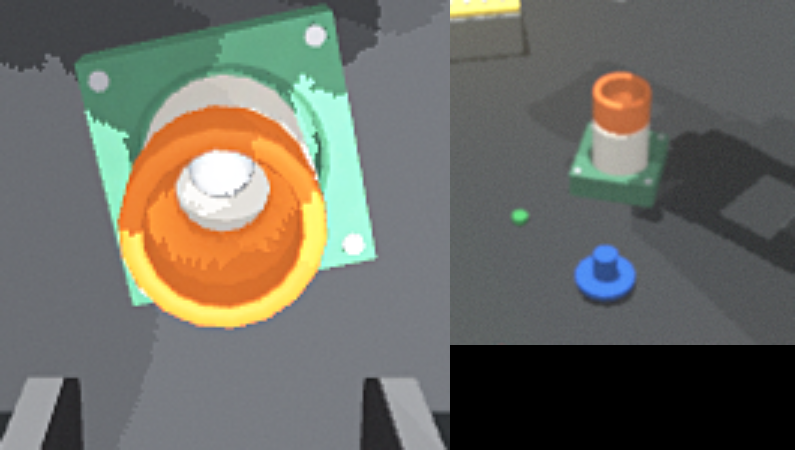

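The crop shows the ball inside the jar, seen through the throat at crop (222,172). The funnel sits flush on the jar in both views. Last, the stopper.

drive_tool(
  motion=[
    [[45,0.7,2.2,0,0],[45,1.46,4.56,0,0],[45,1.46,4.56,0,0],[45,1.46,4.56,0.5,0],[45,1.46,4.56,2,0],[45,1.46,4.56,2,0],[45,1.46,4.56,2,0],[45,1.46,4.56,2,0],[45,1.46,4.56,2,0]],
  ],
)

```text
t: 33.75
tcp_pos: [0.4574, -0.087, 0.1032]
tool_rot: [0.19, 0.982, -0.0, 0.002]
force: [0.3, -0.4, 0.0]
finger_gap: 0.531
gripper_force: 0.0
```

```bash
python3 -c "
from h import *
m,im=shot('w20');s=manip.sense();print(s['tcp_pos'],s['t'])
for h in (104,108,112): print(wfit('stopper',[.4552,-.0852,0],h,im=im,m=m,win=80))
print(plan([.455,-.0852,-.017]))
"
```

```text
[ 0.45734192 -0.08699566  0.10320904] 33.8
(array([ 0.45400277, -0.08804408]), array([-0.,  0.]), 2868.0, 3391.625)
(array([ 0.45054107, -0.08681096]), array([-0., -0.]), 2215.0, 3391.625)
(array([ 0.44678357, -0.08473632]), array([ 0., -0.]), 1865.0, 3391.625)
[0.11 0.03 4.01]
```

```bash
python3 -c "
from h import *
m=manip.camera_model('wrist');im=cv2.imread('pics/w20.png')[:,:,::-1].copy()
for h in (96,99,101): print(h,wfit('stopper',[.4552,-.0852,0],h,im=im,m=m,win=80))
hs=cv2.cvtColor(im,cv2.COLOR_RGB2HSV).astype(int);k=((hs[...,0]>88)&(hs[...,0]<122)&(hs[...,1]>110)&(hs[...,2]>50)).astype(np.uint8)
n,l,st,c=cv2.connectedComponentsWithStats(k)
for i in range(1,n):
  if st[i,4]>300: print(st[i],c[i],fit('stopper',[(m,c[i])],[.455,-.085,0],fixz=0))
"
```

```text
96 (array([ 0.46649752, -0.08703114]), array([0., 0.]), 1366.0, 3390.375)
99 (array([ 0.46638258, -0.08695502]), array([-0.,  0.]), 1416.0, 3390.375)
101 (array([ 0.45526745, -0.08572119]), array([-0.,  0.]), 3240.0, 3390.375)
[ 288  192   66   64 3041] [318.83163433 223.48701085] (array([ 0.45487808, -0.08688651]), array([0., 0.]))
```

drive_tool(
  motion=[
    [[45,0.09,0.02,1.5,0],[45,0.09,0.02,3,0],[45,0.09,0.02,3.6,0],[45,0.09,0.02,3.6,0],[45,0.09,0.02,3.6,0],[45,0.09,0.02,3.6,0]],
  ],
)

```text
t: 34.4
tcp_pos: [0.4554, -0.0853, -0.0048]
tool_rot: [0.19, 0.982, -0.0, 0.002]
force: [-0.0, -0.2, -1.0]
finger_gap: 0.527
gripper_force: 0.0
```

```bash
python3 -c "
from h import *
m,im=shot('w21');s=manip.sense();print(s['tcp_pos'],s['t'])
hs=cv2.cvtColor(im,cv2.COLOR_RGB2HSV).astype(int);k=((hs[...,0]>88)&(hs[...,0]<122)&(hs[...,1]>90)&(hs[...,2]>40)).astype(np.uint8)
n,l,st,c=cv2.connectedComponentsWithStats(k)
for i in range(1,n):
  if st[i,4]>300: print(st[i],c[i],fit('stopper',[(m,c[i])],[.455,-.085,0],fixz=0))
print(plan([.4551,-.0858,-.017]))
"
```

```text
[ 0.45535374 -0.08526667 -0.00477389] 34.45
[ 268  234  105   99 8073] [319.91366283 283.10157315] (array([ 0.4552779 , -0.08575738]), array([-0., -0.]))
[ 0.   -0.02  0.41]
```

drive_tool(
  motion=[
    [[40,0,-0.02,0.2,0],[40,0,-0.02,0.4,0],[40,0,-0.02,0.4,0],[10,0,-0.02,0.4,0],[10,0,-0.02,0.4,0],[10,0,-0.02,0.4,0],[10,0,-0.02,0.4,0],[10,0,-0.02,0.4,0]],
  ],
  squeeze=40,
)

```text
t: 35.25
tcp_pos: [0.4537, -0.0851, -0.0183]
tool_rot: [0.19, 0.982, 0.0, -0.0]
force: [0.8, 0.2, 1.6]
finger_gap: 0.204
gripper_force: 39.0
```

drive_tool(
  motion=[
    [[10,0,0,-0.3,0],[10,0,0,-1,0],[10,0,0,-2.5,0],[10,0,0,-4,0],[10,0,0,-4.4,0],[10,0,0,-4.4,0],[10,0,0,-4.4,0],[10,0,0,-4.4,0]],
  ],
)

```text
t: 36.05
tcp_pos: [0.4527, -0.0848, 0.1126]
tool_rot: [0.19, 0.982, 0.0, -0.001]
force: [0.4, 0.3, -0.1]
finger_gap: 0.212
gripper_force: 39.1
```

```bash
python3 -c "
from h import *
m,im=shot('w22');s=manip.sense();p=s['tcp_pos'];print(p,s['t'],s['finger_gap']*85.4)
hs=cv2.cvtColor(im,cv2.COLOR_RGB2HSV).astype(int);k=((hs[...,0]>88)&(hs[...,0]<122)&(hs[...,1]>90)&(hs[...,2]>40)).astype(np.uint8)
n,l,st,c=cv2.connectedComponentsWithStats(k)
for i in range(1,n):
  if st[i,4]>300: print(st[i])
a=np.c_[np.cos(t),np.sin(t),0*t]
q=project(np.vstack([a*.025+[p[0],p[1],z+p[2]+.017] for z in(.008,.014)]+[a*.01+[p[0],p[1],z+p[2]+.017] for z in(.014,.038)]),m);print(q.min(0),q.max(0)-q.min(0))
# funnel centre from w19 box
print(plan([.4465,-.2295,p[2]]))
"
```

```text
[ 0.45273152 -0.08475296  0.11242399] 36.1 17.909883619543873
[ 263  247  112  107 6479]
[264.63058644 239.37660645] [112.85333882 108.59198454]
[-1.61 -4.55 -0.01]
```

The stopper is held about 2 mm off the TCP along tool -x, which I compensate for when placing it.

drive_tool(
  motion=[
    [[10,-0.8,-2.2,0,0],[10,-1.55,-4.54,0,0],[10,-1.55,-4.54,0,0],[10,-1.55,-4.54,0,0],[10,-1.55,-4.54,0,0],[10,-1.55,-4.54,0.4,0],[10,-1.55,-4.54,0.8,0],[10,-1.55,-4.54,0.8,0],[10,-1.55,-4.54,0.8,0],[10,-1.55,-4.54,0.8,0]],
  ],
)

```text
t: 37.1
tcp_pos: [0.4464, -0.2284, 0.0897]
tool_rot: [0.189, 0.982, 0.0, 0.0]
force: [0.1, 0.1, -0.5]
finger_gap: 0.209
gripper_force: 39.2
```

```bash
python3 -c "
from h import *
s=manip.sense();print(s['tcp_pos'],s['qd'].round(3),plan([.4453,-.2288,.069]))
m,im=shot('w23');p=s['tcp_pos']
hs=cv2.cvtColor(im,cv2.COLOR_RGB2HSV).astype(int)
for lo,hi in((88,122),(5,30)):
  k=((hs[...,0]>lo)&(hs[...,0]<hi)&(hs[...,1]>90)&(hs[...,2]>40)).astype(np.uint8)
  n,l,st,c=cv2.connectedComponentsWithStats(k);print([list(map(int,x)) for x in st[1:] if x[4]>150])
a=np.c_[np.cos(t),np.sin(t),0*t]
q=project(np.vstack([a*.025+[.447,-.2294,z] for z in(.094,.063)]),m);print(q.min(0),q.max(0))
q=project(np.vstack([a*.025+[p[0]+.0018,p[1]-.0007,z+p[2]+.0183] for z in(.008,.014)]+[a*.01+[p[0]+.0018,p[1]-.0007,z+p[2]+.0183] for z in(.014,.038)]),m);print(q.min(0),q.max(0)-q.min(0))
"
```

```text
[ 0.44641593 -0.22841901  0.08974611] [-0.006 -0.007 -0.006  0.    -0.001  0.001] [ 0.03 -0.03  0.69]
[[263, 247, 112, 107, 6440]]
[[269, 218, 95, 57, 2093]]
[270.69812823 215.46843682] [367.96128719 319.90534926]
[264.39901311 244.80088504] [113.45682619 110.06602295]
```

drive_tool(
  motion=[
    [[10,0,-0.04,0.2,0],[10,0,-0.04,0.35,0],[10,0,-0.04,0.45,0],[10,0,-0.04,0.55,0],[10,0,-0.04,0.62,0],[10,0,-0.04,0.68,0],[10,0,-0.04,0.68,0],[10,0,-0.04,0.68,0]],
  ],
)

```text
t: 37.95
tcp_pos: [0.4458, -0.2301, 0.0692]
tool_rot: [0.19, 0.982, -0.0, 0.0]
force: [0.7, -0.4, -0.8]
finger_gap: 0.206
gripper_force: 39.2
```

drive_tool(
  motion=[
    [[10,0,0,0.03,0],[10,0,0,0.05,0],[10,0,0,0.05,0],[10,0,0,0.05,0]],
  ],
)

```text
t: 38.35
tcp_pos: [0.4457, -0.23, 0.0677]
tool_rot: [0.19, 0.982, -0.0, 0.0]
force: [-1.1, 0.5, -0.0]
finger_gap: 0.204
gripper_force: 39.2
```

Seated height reached with no side load, so I release and retreat.

drive_tool(
  motion=[
    [[20,0,0,0,0],[30,0,0,0,0],[45,0,0,0,0],[45,0,0,0,0],[45,0,0,-0.5,0],[45,0,0,-1.5,0],[45,0,0,-3,0],[45,0,0,-4,0],[45,0,0,-4,0],[45,0,0,-4,0]],
  ],
)

```text
t: 39.35
tcp_pos: [0.4458, -0.2301, 0.1882]
tool_rot: [0.19, 0.982, -0.0, 0.001]
force: [-0.4, 0.3, -0.3]
finger_gap: 0.526
gripper_force: 0.0
```

drive_tool(
  motion=[
    [[45,0,0,0,0],[45,0,0,0,0],[45,0,0,0,0]],
  ],
)

```text
t: 39.65
tcp_pos: [0.4451, -0.2295, 0.1865]
tool_rot: [0.19, 0.982, 0.001, -0.001]
force: [-0.1, 0.1, 1.4]
finger_gap: 0.526
gripper_force: 0.0
```

```bash
python3 -c "
from h import *
a=np.c_[np.cos(t),np.sin(t),0*t]
def box(C,m):
  q=project(np.vstack([a*r+[x,y,z] for r,x,y,z in C]),m);return np.r_[q.min(0),q.max(0)-q.min(0)].round(1)
X,Y=.447,-.2295
st_=lambda zb:[(.025,X,Y,zb+.008),(.025,X,Y,zb+.014),(.01,X,Y,zb+.014),(.01,X,Y,zb+.038)]
for v,win in (('wrist',None),('side',(290,80,390,200)),('top',(450,190,540,290))):
  m,im=shot('f_'+v,v);hs=cv2.cvtColor(im,cv2.COLOR_RGB2HSV).astype(int)
  for nm,lo,hi in(('blue',88,122),('orange',3,30)):
    k=((hs[...,0]>lo)&(hs[...,0]<hi)&(hs[...,1]>90)&(hs[...,2]>40)).astype(np.uint8)
    if win: w=np.zeros_like(k);w[win[1]:win[3],win[0]:win[2]]=1;k*=w
    n,l,s,c=cv2.connectedComponentsWithStats(k);print(v,nm,[list(map(int,x)) for x in s[1:] if x[4]>60])
  print(' predicted stopper seated',box(st_(.086),m),'6mm high',box(st_(.092),m),'funnel',box([(.025,X,Y,.094),(.025,X,Y,.063)],m))
T0=cv2.imread('pics/top0.png');T=cv2.imread('pics/f_top.png');S0=cv2.imread('pics/side0.png');S=cv2.imread('pics/f_side.png')
print('bottle diff',np.abs(T0[140:180,303:333].astype(int)-T[140:180,303:333]).mean(),np.abs(S0[230:285,232:266].astype(int)-S[230:285,232:266]).mean())
print(manip.sense()['t'],manip.sense()['tcp_pos'])
"
```

```text
wrist blue [[285, 200, 67, 64, 3268], [612, 415, 18, 15, 177]]
wrist orange [[292, 192, 59, 35, 366], [607, 209, 33, 43, 359]]
 predicted stopper seated [287.7 197.4  66.2  65.3] 6mm high [287.  198.8  67.6  66.7] funnel [288.3 191.1  64.8  69.1]
side blue [[327, 113, 26, 22, 383]]
side orange [[327, 131, 26, 18, 309]]
 predicted stopper seated [327.  112.3  25.3  23.4] 6mm high [327.1 109.7  25.4  23.5] funnel [326.9 120.5  25.3  27.8]
top blue []
top orange []
 predicted stopper seated [481.9 223.   31.1  31.3] 6mm high [483.  222.4  31.3  31.5] funnel [476.8 223.7  35.   32.8]
bottle diff 33.631388888888885 5.539750445632799
39.8 [ 0.44551335 -0.22986314  0.18705141]
```

The side view matches the seated prediction (113 against 112.3, not 109.7). I check that the bottle hasn't moved, then hand in.

```bash
python3 -c "
from h import *
S0=cv2.imread('pics/side0.png')[:,:,::-1].copy();S=cv2.imread('pics/f_side.png')[:,:,::-1].copy()
b=[mask_centroid(I,(246,250),hue=8) for I in(S0,S)];print(b)
w=mask_centroid(S,(209,360),hue=22,win=40);print(w)
if np.abs(b[0][0]-b[1][0]).max()<1.5: print(manip.sign_off())
"
```

```text
[(array([246.71902269, 252.17975567]), 573.0), (array([246.71126761, 252.1971831 ]), 568.0)]
(array([207.84741935, 367.0816129 ]), 3100.0)
the job is handed in; nothing more can be done
None
```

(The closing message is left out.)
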